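# Measure a ceramic plate that is carried on a spatula

## Task

Measure the thickness of the round ceramic plate: slide the spatula under it on the drying rack, lift it off and carry it on the blade, and lower it centred onto the two ribs of the thickness gauge under the foot, then draw the blade out. Lay the spatula back flat on the bench, then press the gauge's knob down until the foot bears on the plate, hold it there for about a second and let it spring back up. The plate is fragile: keep it level, do not touch it with the gripper, set it down and press it gently, and leave the square plate and the other things alone.

Things in the scene. Friction and masses are not known exactly. Their poses are not given: they have to be found in the camera images.
- spatula: Crank-handled steel spatula with wooden handle, 180 g, 227 long, lying flat on the bench on its blade and a thin tail leg (x = -40). Origin: level with the blade's underside (z = 0 when lying), straight below the grip. +x runs from handle to blade tip, +z up. Its shank, 16 wide, slopes from the handle's front (x = 30, z = 46) down to the blade at x = 74.
- grip (a point): Grip point at the middle of the spatula's handle, 50 above the level of the blade's underside, 16 behind the centre of mass. Spatula's axes. The handle is 18 wide (y), 26 high, from x = -47 to +37 of here: grip it from above across y.
- blade (a point): Point on the blade's upper face, 125 ahead (+x) of the grip and 47 below it: the plate's centre should lie above it when carried. Spatula's axes. The blade is flat, 48 wide, 3 thick, and runs from 55 behind to 55 ahead of this point (the last 15 mm 34 wide).
- rack: Aluminium drying rack fixed to the bench: base plate 110 (x) by 226 (y), 5 thick, with two bays side by side in y. Origin at the centre of its underside, z = 0. Each bay has two ribs along x; a plate lies across them and the space below it, z = 5 to 22, is open at both x ends. Enter with the blade along the rack's +x, from its -x side, which faces the robot.
- bay_a (a point): Centre of the rack's bay at y = +56, level with the rib tops (z = 22). Rack's axes. The ribs are 86 long, 7 wide, their inner faces 33 to either side of this point (66 apart).
- bay_b (a point): Centre of the rack's bay at y = -56, level with the rib tops; otherwise like bay_a.
- disc: The round ceramic plate, unglazed red-brown, diameter 90, 8 thick, about 100 g (70 to 140). Origin at the centre of its underside, which starts at z = 22. It lies in either of the rack's bays.
- square: Square ceramic plate of the same colour, 84 by 84 by 8, in the rack's other bay; origin at the centre of its underside. To be left alone.
- gauge: Thickness gauge fixed to the bench. Origin at bench level straight below the centre of anvil and foot. Base plate 120 wide (y), x = -50 to +120, 5 thick. The anvil is two ribs along x, 86 long, 7 wide, tops at z = 22, inner faces 66 apart, like a bay of the rack. Enter with the blade along the gauge's +x, from its -x side, which faces the robot.
- anvil (a point): Point on the gauge's axis at the level of the rib tops (z = 22): the centre of the plate's underside belongs here. Same axes as the gauge.
- column (a point): Centre of the top of the gauge's column (30 by 40, 110 high), 95 along the gauge's +x from the foot's axis. From it an arm 22 wide, z = 89 to 105, reaches back over the anvil and guides the foot's stem in a sleeve (radius 11, z = 86 to 105).
- gauge_foot (a point): Centre of the underside of the gauge's foot, a flat steel disc of diameter 24; z = 75 when raised, 30 when it rests on the plate.
- gauge_knob (a point): Centre of the top of the gauge's black knob (diameter 32, 12 thick), straight above the foot; z = 172 when raised. Push it straight down with the shut fingertips. The knob sits on a spring of its own: foot and knob go down together for 45, until the foot meets the plate; then the knob alone gives by up to 9 more (5 N rising to 7.8 N) before it is solid.
- plunger (a joint): Downward travel of the gauge's foot in m: 0 when raised, 0.055 at most. A spring pushes it back up: pressing the knob down takes 1.2 N at 0 and 50 N more per m. With the plate on the anvil the foot meets it at 0.045 (3.5 N on the knob) and stops.
- reagent: White reagent jar with blue cap, diameter 68, 140 high, beyond the work; origin at the centre of its underside. Leave alone.
- beaker: Glass beaker, diameter 70, 85 high; origin at the centre of its underside. Leave alone.
- brush: Flat hand brush lying on the bench at the right. Leave alone.

How it is judged:
By the outcome, as a careful person would: the job done as asked, in the order asked, and still so for the second after the job is handed in, with the robot touching nothing.
It also fails if it takes over 72 s, if anything falls off the work surface, if the arm or the gripper's body presses on something with over 40 N, if the wrist force passes 120 N, or if a joint passes its speed limit or range.

## Robot

A 6-joint arm with a two-finger parallel gripper is mounted at the origin on the work surface. World frame = base frame: x ahead of the robot, y to its left, z up, the work surface at z = 0. Lengths are in m, angles in rad, forces in N, time in s.
With the tool pointing down it reaches from about 0.3 to 0.85 m from the base axis. Payload 4.2 kg.
Tool frame: the origin (TCP) lies at the very end of the fingers, on their centre line; the grasp point (between the pads) lies 19 mm behind it; x points along the fingers, y is the direction in which the jaws open and shut, and the axes are right-handed (so a half turn about x gives the same grasp; the last joint's range is limited). The gripper opens to 91 mm and grips with 3 to 60 N. Pads are 32 mm wide; open, the fingers measure 118 mm over their backs; the gripper's body (76 mm by 178 mm) begins 60 mm behind the grasp point.
Start: joints at [1.225, 0.32, 1.565, -0, 1.257, -0.02], TCP at [0.184, 0.545, 0.214] pointing down, gripper open.
Joint ranges: [-3.11, 3.11], [-0.84, 2.01], [0.21, 2.61], [-1.34, 4.49], [0.05, 2.63], [-2.56, 2.56]. Speed limits (rad/s): [2.57, 2.57, 3.14, 3.14, 3.14, 3.14].

## Interface

Orientations are given as a unit quaternion [w, x, y, z].
In Python, from rig import bot gives the robot as it stands.
- The arm moves only by the tool send_rows, never from a script. Its argument "motion" is a list of rows, each an object with "linear": the shift along the tool's x, y, z in cm, a list of three; "spin": the turn about the tool's x in degrees; "fingers": the closure in counts, from 0 (fully open) to 255 (shut). A call has 1 to 10 rows; each row shifts and turns the pose as measured when the row begins, along the tool's axes as they then stand; what a row does not reach is not made up. A row lasts 1/12 s, in which the tool goes at most 41.7 mm and 7.16 degrees, less where a joint would pass 70% of its speed; a pose out of reach is approached as far as the arm can. A call is refused whole if a number of a shift passes 4.17 or a number of a turn 7.16, either way. A call with a gripper value outside its range is refused whole. The fingers move at their own pace and stop on an object; the grip force is fixed at half the most. Time passes only in rows, so rows that do not move let the fingers close. It gives the time, the measured TCP pose, the force and the opening at its end, in the units of the state.
- bot.sense(): the state, without advancing time (a new reading comes with each control period).
- bot.camera(name): name is "scene" or "top"; returns the picture (420x560x3 uint8, blue, green, red); there is no depth.
- bot.get_calibration(name): a dict with "K" (3x3 intrinsics, pixels), "k1" (the pictures are not rectified: a ray, as slopes to the right and down, at radius r is drawn at 1 + k1 r^2 times it, then the intrinsics apply), "view" (4x4, takes a point from world to camera coordinates). Camera axes: x right, y up, looking along -z (the intrinsics and any distortion apply to the point x, -y, -z); pixel columns grow to the right and rows downward; lengths in m; the calibration is good to about 2 mm. A picture is of the moment at which its call begins. get_calibration takes no time and is no camera call.
- bot.finish_job(): hands the job in, once; it reports no verdict.
The state is a dict: "time_s": time; "q": joint angles; "qvel": joint speeds; "joint_torque": joint torques, N m; "eef_pos": TCP position; "eef_rot": TCP orientation; "force": force on the tool from outside, world axes, zero at the start; "moment": the same for the moment, N m; "opening": finger opening in m.
Only numpy, scipy, OpenCV 4.12 (cv2) and the standard library are available. Lean on these libraries where they do the work, as an engineer would, in place of code of your own. Each camera call takes 0.05 s, during which the arm holds its last target.

## Working session

There is one attempt and no reset: what is moved stays moved. The work goes in short steps, Python scripts to look and compute and a tool call to move; the robot and the scene stay as the last step left them, time stands still between calls to the robot, and variables do not carry over. Pictures are saved under pics/ and viewed, and the job is handed in when it is done.

Besides the shell and the picture viewer there is one more tool, called after ">>>" by a JSON object that holds its "name" and its "arguments", one argument or row to a line. send_rows: Moves the arm, as the interface text tells. Its arguments: {"type":"object","properties":{"motion":{"type":"array","items":{"type":"object","properties":{"linear":{"type":"array","items":{"type":"number"}},"spin":{"type":"number"},"fingers":{"type":"number"}}}}},"required":["motion"]}

```bash
mkdir -p pics; ls; python3 - <<'E'
from rig import bot
import cv2
s=bot.sense(); print({k:(v if not hasattr(v,'tolist') else v.tolist()) for k,v in s.items()})
for n in ("scene","top"):
    im=bot.camera(n); cv2.imwrite(f"pics/{n}0.png",im); c=bot.get_calibration(n); print(n,c)
E
```

```text
pics
{'time_s': 0.0, 'q': [1.2249829668326175, 0.3203119558919704, 1.5656788837033033, -3.181883832873561e-06, 1.2574270013735174, -0.020032217918815036], 'qvel': [-0.001886900692333651, -0.0008001709044451325, 0.0005176888529272276, 0.00048573967424808765, -0.0005793940152834991, 0.0010252645741421211], 'joint_torque': [0.0003591576205508318, -41.24530792236328, -23.1972599029541, 0.0727389520034194, 0.04583501606248319, -0.00016191926988540217], 'eef_pos': [0.18387067906949708, 0.5442631675619701, 0.21310884176440428], 'eef_rot': [0.6976299882897952, 0.11403722592508182, 0.6978626504433011, -0.11530668522832026], 'force': [0.17775203993617408, 0.9602009151694346, 0.1758782408591022], 'moment': [-0.0010541328926122711, 0.011328312433239418, 0.01849898948485599], 'opening': 0.0913118762308612}
scene {'K': array([[384.24430818,   0.        , 276.40482048],
       [  0.        , 384.24430818, 205.7117783 ],
       [  0.        ,   0.        ,   1.        ]]), 'k1': -0.07278459621170631, 'view': array([[-0.39871405,  0.91700181, -0.01160972,  0.25800688],
       [-0.75140639, -0.31940291,  0.57738221,  0.37310137],
       [ 0.52575235,  0.23893402,  0.81639145, -1.4663878 ],
       [ 0.        ,  0.        ,  0.        ,  1.        ]])}
top {'K': array([[434.79232648,   0.        , 283.2546159 ],
       [  0.        , 434.79232648, 206.78286023],
       [  0.        ,   0.        ,   1.        ]]), 'k1': -0.09018866955013383, 'view': array([[-0.02513531, -0.9994555 , -0.02137587,  0.02731946],
       [ 0.98184217, -0.02870284,  0.18751559, -0.64418464],
       [-0.18802704, -0.01627447,  0.98202901, -1.27365484],
       [ 0.        ,  0.        ,  0.        ,  1.        ]])}
```

View pics/scene0.png

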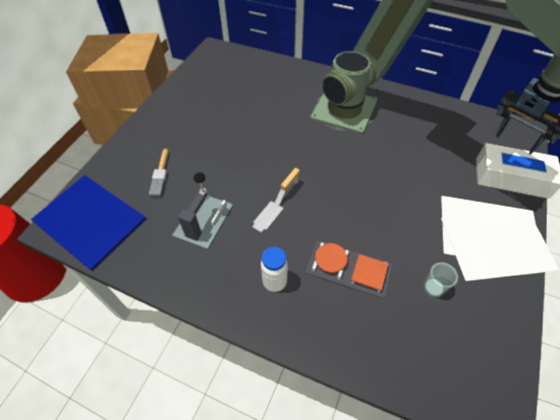

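View pics/top0.png

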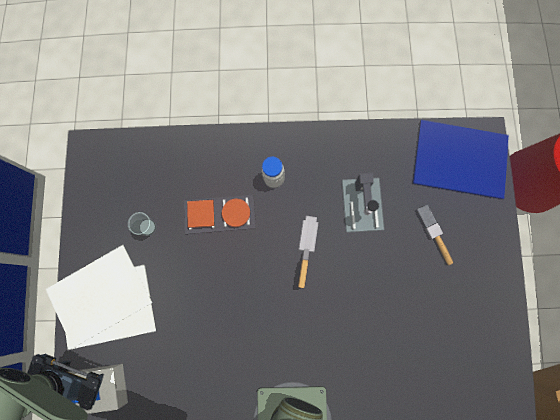

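The scene view shows the spatula near (277,200), the gauge near (203,217) and the rack near (350,265). In the top view the disc is at (236,212), which puts it in bay_b. The square is at (201,213), the spatula runs from (302,287) to (311,217), and the gauge is near (363,205).

```bash
cat > h.py <<'E'
import numpy as np, cv2
from rig import bot
def ray(n,px):
    c=bot.get_calibration(n);K=c['K'];k=c['k1'];V=c['view']
    p=np.linalg.solve(K,[px[0],px[1],1.])[:2]; u=p.copy()
    for _ in range(20): u=p/(1+k*(u@u))
    R=V[:3,:3];t=V[:3,3]
    return -R.T@t, R.T@np.array([u[0],-u[1],-1.])
def pw(n,px,z):
    o,d=ray(n,px); return o+d*(z-o[2])/d[2]
def proj(n,P):
    c=bot.get_calibration(n);V=c['view'];q=V[:3,:3]@np.asarray(P,float)+V[:3,3]
    u=np.array([q[0],-q[1]])/-q[2]; u=u*(1+c['k1']*(u@u))
    return (c['K']@np.array([u[0],u[1],1]))[:2]
def crop(im,x0,y0,x1,y1,s,f):
    cv2.imwrite(f,cv2.resize(im[y0:y1,x0:x1],None,fx=s,fy=s,interpolation=cv2.INTER_CUBIC))
E
python3 - <<'E'
import cv2
from h import crop
t=cv2.imread('pics/top0.png');s=cv2.imread('pics/scene0.png')
crop(t,180,170,400,300,3.6,'pics/tc.png')
crop(s,160,150,400,310,3.3,'pics/sc.png')
E
```

```text
(no output)
```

View pics/tc.png

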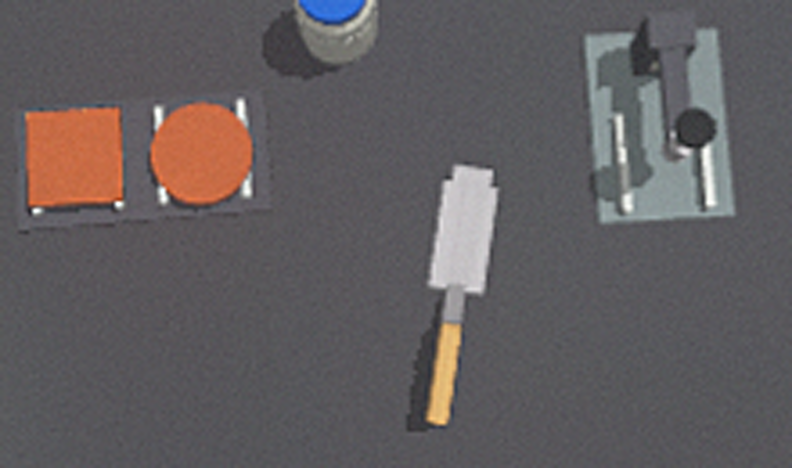

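View pics/sc.png

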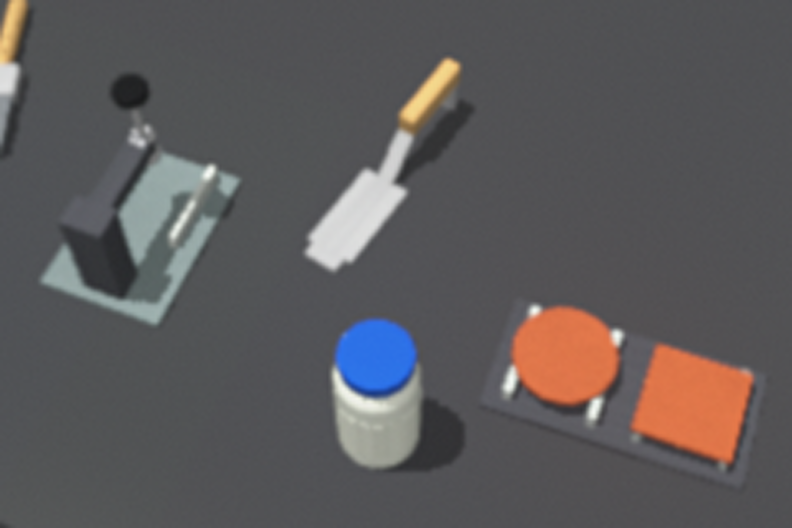

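```bash
cat > fit.py <<'E'
from h import *
from scipy.optimize import least_squares
T=lambda x,y:('top',((x+.5)/3.6-.5+180,(y+.5)/3.6-.5+170))
S=lambda x,y:('scene',((x+.5)/3.3-.5+160,(y+.5)/3.3-.5+150))
def fit(name,obs,x0):
    def res(p,pts=False):
        c,s=np.cos(p[2]),np.sin(p[2]);r=[]
        for (n,px),(X,Y,Z) in obs:
            X,Y,Z=X/1e3,Y/1e3,Z/1e3
            r.append(proj(n,[p[0]+c*X-s*Y,p[1]+s*X+c*Y,Z])-px)
        return np.ravel(r)
    f=least_squares(res,x0,loss='soft_l1',f_scale=.7)
    r=res(f.x).reshape(-1,2)
    print(name,f.x.round(4),'deg',np.degrees(f.x[2]).round(2));print(r.round(1).tolist())
    for n in('top','scene'):
        o=[q for q in obs if q[0][0]==n]
        def r2(p):
            c,s=np.cos(p[2]),np.sin(p[2])
            return np.ravel([proj(n,[p[0]+c*X/1e3-s*Y/1e3,p[1]+s*X/1e3+c*Y/1e3,Z/1e3])-px for (_,px),(X,Y,Z) in o])
        print('  only',n,least_squares(r2,f.x,loss='soft_l1',f_scale=.7).x.round(4))
    return f.x
fit('spat',[(T(455,165),(180,17,3)),(T(493,170),(180,-17,3)),(T(429,288),(70,24,3)),(T(483,294),(70,-24,3)),
 (T(427,422),(-47,9,63)),(T(448,426),(-47,-9,63)),(T(442,322),(37,9,63)),(T(461,324),(37,-9,63)),
 (S(305,255),(180,-17,3)),(S(333,270),(180,17,3)),(S(368,169),(70,-24,3)),(S(407,191),(70,24,3)),(S(446,58),(-47,-9,63)),(S(461,66),(-47,9,63)),(S(400,120),(37,-9,63))],[.5,-.05,0])
fit('gauge',[(T(585,37),(120,60,5)),(T(716,30),(120,-60,5)),(T(735,214),(-50,-60,5)),(T(601,222),(-50,60,5)),(T(695,127),(0,0,172)),
 (T(617,115),(43,36.5,22)),(T(627,212),(-43,36.5,22)),(T(710,208),(-43,-36.5,22)),
 (S(240,180),(-50,60,5)),(S(157,325),(120,60,5)),(S(40,282),(120,-60,5)),(S(130,90),(0,0,172)),(S(211,168),(-43,36.5,22)),(S(175,243),(43,36.5,22))],[.6,-.2,0])
fit('rack',[(T(16,113),(55,113,5)),(T(266,95),(55,-113,5)),(T(270,210),(-55,-113,5)),(T(20,230),(-55,113,5)),
 (T(164,202),(-43,-19.5,22)),(T(157,108),(43,-19.5,22)),(T(241,100),(43,-92.5,22)),(T(247,195),(-43,-92.5,22)),
 (S(519,302),(-55,-113,5)),(S(765,376),(-55,113,5)),(S(742,485),(55,113,5)),(S(483,405),(55,-113,5)),
 (S(535,310),(-43,-92.5,22)),(S(511,390),(43,-92.5,22)),(S(616,335),(-43,-19.5,22)),(S(595,418),(43,-19.5,22))],[.6,.2,0])
# disc by colour contour
for n,box in(('top',(218,190,256,232)),('scene',(305,235,352,278))):
    im=cv2.imread(f'pics/{n}0.png');x0,y0,x1,y1=box
    h=cv2.cvtColor(im,cv2.COLOR_BGR2HSV); m=((h[...,0]<15)&(h[...,1]>130)&(h[...,2]>80)).astype('uint8')
    w=np.zeros_like(m);w[y0:y1,x0:x1]=m[y0:y1,x0:x1]
    M=cv2.moments(w,True);c=(M['m10']/M['m00'],M['m01']/M['m00']);print(n,c,M['m00'],pw(n,c,.028))
E
python3 fit.py
```

```text
spat [ 0.4462 -0.0443 -0.1809] deg -10.36
[[-0.4, -0.2], [-0.4, -0.0], [-0.5, -0.7], [-0.4, -0.0], [-0.6, -0.1], [-0.4, -0.3], [-0.5, -0.4], [0.1, 0.0], [-0.5, -0.9], [0.2, -0.2], [-0.9, -0.5], [-0.1, -0.3], [-0.3, -0.8], [0.0, -0.9], [-1.0, -2.2]]
  only top [ 0.4454 -0.0455 -0.1796]
  only scene [ 0.4483 -0.0421 -0.1847]
gauge [ 0.6218 -0.2432  0.0298] deg 1.71
[[-0.8, -0.4], [-0.3, -0.6], [-0.5, 0.2], [-0.9, 0.2], [-0.1, -0.1], [0.3, -0.3], [-0.2, -0.4], [-0.1, -0.7], [-0.1, -0.6], [-0.1, -0.3], [-0.0, -0.3], [-0.5, -1.2], [0.3, -0.7], [-1.5, -1.8]]
  only top [ 0.6209 -0.2441  0.0283]
  only scene [ 0.6239 -0.2411  0.0277]
rack [0.6383 0.2181 0.0613] deg 3.51
[[-0.8, -0.7], [-1.0, -2.0], [0.4, -0.3], [-0.4, 0.4], [-0.4, 0.1], [-0.1, -0.4], [-0.6, -0.3], [-0.4, -0.0], [-1.0, -1.4], [0.7, -0.8], [0.2, 0.8], [-1.5, -0.4], [0.2, -1.3], [-1.2, 0.0], [0.4, -1.4], [-1.0, -0.4]]
  only top [0.6376 0.2168 0.0539]Traceback (most recent call last):
  File "fit.py", line 28, in <module>
    fit('rack',[(T(16,113),(55,113,5)),(T(266,95),(55,-113,5)),(T(270,210),(-55,-113,5)),(T(20,230),(-55,1
[... 2157 characters left out ...]
             ^^^^^^^
    f = np.atleast_1d(self.fun(x, *self.args, **self.kwargs))
                      ~~~~~~~~^^^^^^^^^^^^^^^^^^^^^^^^^^^^^^
    return np.atleast_1d(self.fun(x))
                         ~~~~~~~~^^^
    return self.f(x, *self.args, **self.kwargs)
           ~~~~~~^^^^^^^^^^^^^^^^^^^^^^^^^^^^^^
  File "fit.py", line 19, in r2
    return np.ravel([proj(n,[p[0]+c*X/1e3-s*Y/1e3,p[1]+s*X/1e3+c*Y/1e3,Z/1e3])-px for (_,px),(X,Y,Z) in o])
                     ~~~~^^^^^^^^^^^^^^^^^^^^^^^^^^^^^^^^^^^^^^^^^^^^^^^^^^^^^
  File "h.py", line 12, in proj
    c=bot.get_calibration(n);V=c['view'];q=V[:3,:3]@np.asarray(P,float)+V[:3,3]
ValueError: time passes only in moves, steps and waits
```

```bash
python3 - <<'E'
from rig import bot
import pickle
pickle.dump({n:bot.get_calibration(n) for n in('top','scene')},open('cal.pkl','wb'))
print(bot.sense()['time_s'])
E
sed -i 's/bot.get_calibration(n)/CAL[n]/; s/^from rig import bot/from rig import bot\nimport pickle; CAL=pickle.load(open("\.\/cal.pkl","rb"))/' h.py; python3 fit.py | grep -v '\[\['
```

```text
0.1
spat [ 0.4462 -0.0443 -0.1809] deg -10.36
  only top [ 0.4454 -0.0455 -0.1796]
  only scene [ 0.4483 -0.0421 -0.1847]
gauge [ 0.6218 -0.2432  0.0298] deg 1.71
  only top [ 0.6209 -0.2441  0.0283]
  only scene [ 0.6239 -0.2411  0.0277]
rack [0.6383 0.2181 0.0613] deg 3.51
  only top [0.6376 0.2168 0.0539]
  only scene [0.6393 0.2197 0.0671]
top (235.49108589951376, 212.3614262560778) 617.0 [0.63756082 0.16130241 0.028     ]
scene (330.8224043715847, 257.51775956284155) 732.0 [0.64087242 0.162998   0.028     ]
```

```bash
cat > go.py <<'E'
import sys
from h import *
from scipy.spatial.transform import Rotation as Ro
def st():
    s=bot.sense();q=np.array(s['eef_rot']);R=Ro.from_quat(q[[1,2,3,0]]).as_matrix()
    return s,np.array(s['eef_pos']),R,np.degrees(np.arctan2(R[1,2],R[0,2]))
def rel(tx,ty,tz,psi=None):
    s,p,R,a=st();d=R.T@(np.array([tx,ty,tz])-p)*100
    print('t %.2f'%s['time_s'],'pos',p.round(4),'psi %.2f'%a,'xaxis',R[:,0].round(4),'open %.4f'%s['opening'],'F',np.round(s['force'],1))
    print('need cm tool',d.round(2),'spin',None if psi is None else round(a-psi,2))
if __name__=='__main__': rel(*map(float,sys.argv[1:]))
E
python3 go.py 0.446 -0.044 0.15 -10.36
```

```text
t 0.10 pos [0.1839 0.5443 0.2132] psi -18.67 xaxis [-5.0e-04 -1.5e-03 -1.0e+00] open 0.0909 F [-0.2  0.7 -0. ]
need cm tool [  6.4  -47.34  43.66] spin -8.31
```

>>> {"name": "send_rows", "arguments": {
  "motion": [
    {"linear": [0, -2.9, 2.7], "spin": 0, "fingers": 0},
    {"linear": [0, -2.9, 2.7], "spin": 0, "fingers": 0},
    {"linear": [0, -2.9, 2.7], "spin": 0, "fingers": 0},
    {"linear": [0, -2.9, 2.7], "spin": 0, "fingers": 0},
    {"linear": [0, -2.9, 2.7], "spin": 0, "fingers": 0},
    {"linear": [0, -2.9, 2.7], "spin": 0, "fingers": 0},
    {"linear": [0, -2.9, 2.7], "spin": 0, "fingers": 0},
    {"linear": [0, -2.9, 2.7], "spin": 0, "fingers": 0},
    {"linear": [0, -2.9, 2.7], "spin": 0, "fingers": 0},
    {"linear": [0, -2.9, 2.7], "spin": 0, "fingers": 0}
  ]
}}

```text
time_s: 0.93
eef_pos: [0.349, 0.1744, 0.2082]
eef_rot: [0.697, 0.108, 0.7, -0.111]
force: [2.1, 0.7, -0.7]
opening: 0.0915
```

```bash
python3 go.py 0.446 -0.044 0.12 -10.36
```

```text
t 0.93 pos [0.349  0.1744 0.2082] psi -17.78 xaxis [-0.004  -0.0037 -1.    ] open 0.0915 F [ 2.1  0.7 -0.7]
need cm tool [  8.86 -17.79  15.93] spin -7.42
```

>>> {"name": "send_rows", "arguments": {
  "motion": [
    {"linear": [1, -2.9, 2.6], "spin": 0, "fingers": 60},
    {"linear": [1, -2.9, 2.6], "spin": 0, "fingers": 60},
    {"linear": [1, -2.9, 2.6], "spin": -1.5, "fingers": 60},
    {"linear": [1, -2.9, 2.6], "spin": -1.5, "fingers": 60},
    {"linear": [1, -2.9, 2.6], "spin": -1.5, "fingers": 60},
    {"linear": [1, -2.2, 2.0], "spin": -1.5, "fingers": 60},
    {"linear": [1, -1, 1], "spin": -1.4, "fingers": 60},
    {"linear": [0, 0, 0], "spin": 0, "fingers": 60}
  ]
}}

```text
time_s: 1.6
eef_pos: [0.4572, -0.0566, 0.1363]
eef_rot: [0.705, 0.064, 0.704, -0.066]
force: [0.4, -0.4, -0.1]
opening: 0.0695
```

```bash
python3 go.py 0.446 -0.044 0.12 -10.36
```

```text
t 1.60 pos [ 0.4572 -0.0566  0.1363] psi -10.54 xaxis [ 0.0011 -0.0032 -1.    ] open 0.0695 F [ 0.4 -0.4 -0.1]
need cm tool [ 1.63  1.04 -1.33] spin -0.18
```

>>> {"name": "send_rows", "arguments": {
  "motion": [
    {"linear": [1, 0.5, -0.6], "spin": 0, "fingers": 60},
    {"linear": [2, 0.5, -0.5], "spin": 0, "fingers": 60},
    {"linear": [3, 0, 0], "spin": 0, "fingers": 60},
    {"linear": [2.5, 0, 0], "spin": 0, "fingers": 60},
    {"linear": [1.0, 0, 0], "spin": 0, "fingers": 60},
    {"linear": [0, 0, 0], "spin": 0, "fingers": 60}
  ]
}}

```text
time_s: 2.1
eef_pos: [0.4475, -0.0431, 0.0392]
eef_rot: [0.705, 0.066, 0.703, -0.068]
force: [-0.4, 0.2, -1.0]
opening: 0.0697
```

```bash
python3 go.py 0.447 -0.044 0.031 -10.36; python3 - <<'E'
from h import *
t=bot.camera('scene');crop(t,220,130,340,250,5,'pics/g1.png')
E
```

```text
t 2.10 pos [ 0.4475 -0.0431  0.0392] psi -10.87 xaxis [ 0.002 -0.002 -1.   ] open 0.0697 F [-0.4  0.2 -1. ]
need cm tool [ 0.82 -0.09 -0.03] spin -0.51
```

View pics/g1.png

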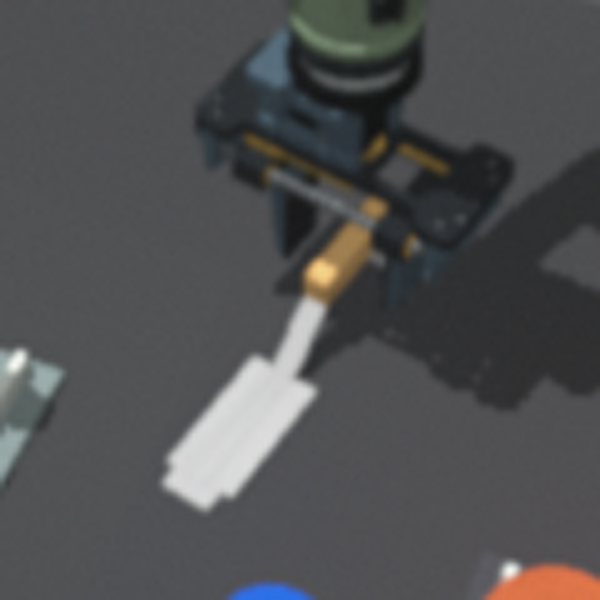

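The fingers straddle the handle (crop 340,250). Next I descend 8 mm and close.

>>> {"name": "send_rows", "arguments": {
  "motion": [
    {"linear": [0.8, -0.1, 0], "spin": -0.5, "fingers": 60},
    {"linear": [0, 0, 0], "spin": 0, "fingers": 255},
    {"linear": [0, 0, 0], "spin": 0, "fingers": 255},
    {"linear": [0, 0, 0], "spin": 0, "fingers": 255},
    {"linear": [0, 0, 0], "spin": 0, "fingers": 255},
    {"linear": [0, 0, 0], "spin": 0, "fingers": 255},
    {"linear": [0, 0, 0], "spin": 0, "fingers": 255},
    {"linear": [0, 0, 0], "spin": 0, "fingers": 255}
  ]
}}

```text
time_s: 2.82
eef_pos: [0.4509, -0.0436, 0.036]
eef_rot: [0.709, 0.063, 0.7, -0.064]
force: [-0.4, 0.2, -0.3]
opening: 0.0262
```

```bash
python3 go.py 0.447 -0.044 0.06 3.4
```

```text
t 2.82 pos [ 0.4509 -0.0436  0.036 ] psi -10.28 xaxis [ 0.0124 -0.0029 -0.9999] open 0.0262 F [-0.4  0.2 -0.3]
need cm tool [-2.4  -0.12 -0.35] spin -13.68
```

>>> {"name": "send_rows", "arguments": {
  "motion": [
    {"linear": [0, 0, 0], "spin": 0, "fingers": 255},
    {"linear": [0, 0, 0], "spin": 0, "fingers": 255},
    {"linear": [0, 0, 0], "spin": 0, "fingers": 255}
  ]
}}

```text
time_s: 3.07
eef_pos: [0.451, -0.0438, 0.0363]
eef_rot: [0.709, 0.063, 0.7, -0.064]
force: [-0.4, -0.8, -1.0]
opening: 0.0177
```

```bash
python3 go.py 0.447 -0.044 0.06 3.4
```

```text
t 3.07 pos [ 0.451  -0.0438  0.0363] psi -10.29 xaxis [ 0.0127 -0.0031 -0.9999] open 0.0177 F [-0.4 -0.8 -1. ]
need cm tool [-2.38 -0.1  -0.36] spin -13.69
```

>>> {"name": "send_rows", "arguments": {
  "motion": [
    {"linear": [-0.7, 0, 0], "spin": 0, "fingers": 255},
    {"linear": [-1, 0, -0.5], "spin": 0, "fingers": 255},
    {"linear": [-1, 0.8, -1], "spin": 0, "fingers": 255},
    {"linear": [-0.7, 1.6, -1.2], "spin": -1.5, "fingers": 255},
    {"linear": [-0.4, 2.2, -1.5], "spin": -2.3, "fingers": 255},
    {"linear": [0, 2.4, -1.5], "spin": -2.3, "fingers": 255},
    {"linear": [0, 2.4, -1.5], "spin": -2.3, "fingers": 255},
    {"linear": [0, 2.4, -1.2], "spin": -2.3, "fingers": 255},
    {"linear": [0, 2.0, -0.8], "spin": -1.5, "fingers": 255},
    {"linear": [0, 1.2, 0], "spin": -1, "fingers": 255}
  ]
}}

```text
time_s: 3.9
eef_pos: [0.3655, 0.1191, 0.0799]
eef_rot: [0.712, -0.02, 0.702, 0.018]
force: [0.3, 0.7, -2.3]
opening: 0.0177
```

```bash
python3 go.py 0.384 0.147 0.06 3.4
```

```text
t 3.90 pos [0.3655 0.1191 0.0799] psi 3.07 xaxis [ 0.0142 -0.0026 -0.9999] open 0.0177 F [ 0.3  0.7 -2.3]
need cm tool [2.   2.7  1.97] spin -0.33
```

>>> {"name": "send_rows", "arguments": {
  "motion": [
    {"linear": [0.2, 0.8, 0.3], "spin": -0.2, "fingers": 255},
    {"linear": [0.4, 1, 0.4], "spin": 0, "fingers": 255},
    {"linear": [0.4, 0.5, 0.3], "spin": 0, "fingers": 255},
    {"linear": [0.3, 0, 0], "spin": 0, "fingers": 255},
    {"linear": [0, 0, 0], "spin": 0, "fingers": 255},
    {"linear": [0, 0, 0], "spin": 0, "fingers": 255}
  ]
}}

```text
time_s: 4.4
eef_pos: [0.374, 0.1451, 0.0685]
eef_rot: [0.713, -0.023, 0.701, 0.021]
force: [0.4, -0.5, -2.0]
opening: 0.0183
```

```bash
python3 go.py 0.384 0.147 0.06 3.4; python3 - <<'E'
from h import *
t=bot.camera('scene');cv2.imwrite('pics/s2.png',t);crop(t,270,120,430,300,3.3,'pics/s2c.png')
t=bot.camera('top');cv2.imwrite('pics/t2.png',t);crop(t,170,170,300,310,4,'pics/t2c.png')
E
```

```text
t 4.40 pos [0.374  0.1451 0.0685] psi 3.51 xaxis [ 0.0166 -0.0021 -0.9999] open 0.0183 F [ 0.4 -0.5 -2. ]
need cm tool [0.87 0.13 0.99] spin 0.11
```

View pics/s2c.png

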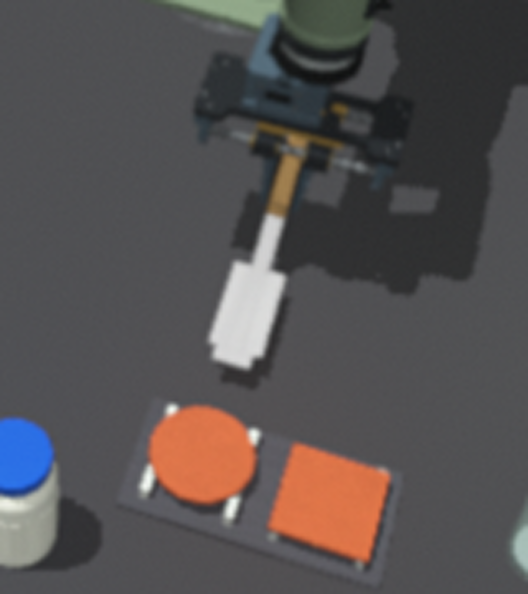

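View pics/t2c.png

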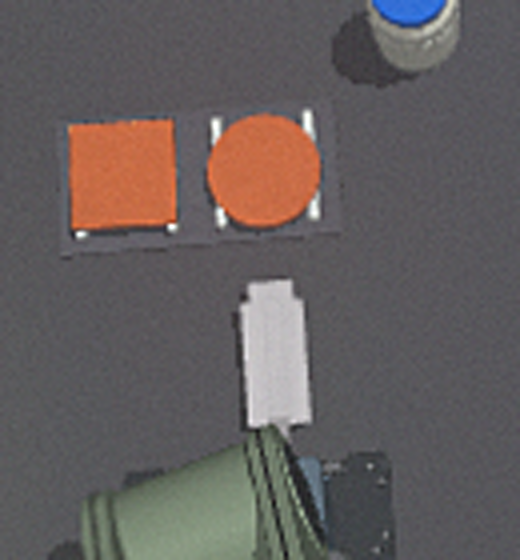

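The spatula is held in line with bay_b. In the top crop the tip is at (270,281), with the disc centred at (264,170). I'll now fit the blade's pose.

```bash
cat > bl.py <<'E'
from h import *
from scipy.optimize import least_squares
def blade(obs,z0,x0):
    # params: grip-origin x,y,yaw,pitch(tip up +), z underside at origin
    def pt(p,X,Y,Z):
        X,Y,Z=X/1e3,Y/1e3,Z/1e3;c,s=np.cos(p[2]),np.sin(p[2])
        xx=X*np.cos(p[3])-Z*np.sin(p[3]);zz=X*np.sin(p[3])+Z*np.cos(p[3])
        return [p[0]+c*xx-s*Y,p[1]+s*xx+c*Y,p[4]+zz]
    def res(p): return np.r_[np.ravel([proj(n,pt(p,*P))-np.array(px)+[.4,.3] for (n,px),P in obs])]
    f=least_squares(res,x0,loss='soft_l1',f_scale=.7)
    J=f.jac;cov=np.linalg.inv(J.T@J)*.16
    print('x,y,yawdeg,pitchdeg,z:',f.x[:2].round(4),np.degrees(f.x[2:4]).round(2),f.x[4].round(4),'sd',np.sqrt(np.diag(cov)).round(4))
    print('res',res(f.x).reshape(-1,2).round(1).tolist()); print('blade pt',np.round(pt(f.x,125,0,3),4),'tip',np.round(pt(f.x,180,0,0),4)); return f.x
if __name__=='__main__':
    S=lambda x,y:('scene',((x+.5)/3.3-.5+270,(y+.5)/3.3-.5+120))
    T=lambda x,y:('top',((x+.5)/4-.5+170,(y+.5)/4-.5+170))
    blade([(T(249,282),(180,17,3)),(T(291,280),(180,-17,3)),(T(240,306),(165,24,3)),(T(302,300),(165,-24,3)),(T(249,428),(70,24,3)),(T(311,424),(70,-24,3)),
    (S(213,358),(180,-17,3)),(S(249,369),(180,17,3)),(S(209,341),(165,-24,3)),(S(264,355),(165,24,3)),(S(234,262),(70,-24,3)),(S(286,275),(70,24,3))],0,[.37,.145,.06,0,.03])
E
python3 bl.py
```

```text
x,y,yawdeg,pitchdeg,z: [0.3695 0.145 ] [3.76 1.23] 0.0304 sd [0.0005 0.0011 0.0073 0.0176 0.0026]
res [[-0.2, 0.6], [0.2, 0.1], [0.1, -0.3], [0.1, -0.2], [0.1, 0.1], [0.2, -0.3], [-0.0, -0.3], [0.4, -0.3], [0.2, 0.2], [-0.5, 0.5], [0.5, -0.2], [0.0, 0.1]]
blade pt [0.4942 0.1532 0.0361] tip [0.5491 0.1568 0.0343]
```

>>> {"name": "send_rows", "arguments": {
  "motion": [
    {"linear": [0.6, 0.1, 0], "spin": 0, "fingers": 255},
    {"linear": [0.8, 0, 0.3], "spin": 0, "fingers": 255},
    {"linear": [0.6, 0, 0.5], "spin": 0, "fingers": 255},
    {"linear": [0, 0, 0], "spin": 0, "fingers": 255}
  ]
}}

```text
time_s: 4.83
eef_pos: [0.3832, 0.1453, 0.0472]
eef_rot: [0.713, -0.022, 0.701, 0.02]
force: [0.5, 1.2, -0.8]
opening: 0.0177
```

```bash
python3 go.py 0.519 0.155 0.047 3.5
```

```text
t 4.83 pos [0.3832 0.1453 0.0472] psi 3.35 xaxis [ 0.0177 -0.0019 -0.9998] open 0.0177 F [ 0.5  1.2 -0.8]
need cm tool [ 0.26  0.17 13.61] spin -0.15
```

>>> {"name": "send_rows", "arguments": {
  "motion": [
    {"linear": [0.02, 0.05, 0.6], "spin": -0.1, "fingers": 255},
    {"linear": [0.02, 0.05, 1], "spin": 0, "fingers": 255},
    {"linear": [0.02, 0.05, 1.2], "spin": 0, "fingers": 255},
    {"linear": [0.02, 0, 1.2], "spin": 0, "fingers": 255},
    {"linear": [0.02, 0, 1.2], "spin": 0, "fingers": 255},
    {"linear": [0.02, 0, 1], "spin": 0, "fingers": 255}
  ]
}}

```text
time_s: 5.33
eef_pos: [0.4504, 0.1507, 0.0461]
eef_rot: [0.713, -0.023, 0.701, 0.02]
force: [0.2, 0.1, -1.5]
opening: 0.0177
```

```bash
python3 go.py 0.519 0.155 0.047 3.5
```

```text
t 5.33 pos [0.4504 0.1507 0.0461] psi 3.48 xaxis [ 0.0165 -0.0025 -0.9999] open 0.0177 F [ 0.2  0.1 -1.5]
need cm tool [0.02 0.01 6.88] spin -0.02
```

>>> {"name": "send_rows", "arguments": {
  "motion": [
    {"linear": [0, 0, 1.2], "spin": 0, "fingers": 255},
    {"linear": [0, 0, 1.2], "spin": 0, "fingers": 255},
    {"linear": [0, 0, 1.2], "spin": 0, "fingers": 255},
    {"linear": [0, 0, 1.2], "spin": 0, "fingers": 255},
    {"linear": [0, 0, 1.0], "spin": 0, "fingers": 255},
    {"linear": [0, 0, 0.5], "spin": 0, "fingers": 255},
    {"linear": [0, 0, 0], "spin": 0, "fingers": 255}
  ]
}}

```text
time_s: 5.92
eef_pos: [0.527, 0.1557, 0.0476]
eef_rot: [0.715, -0.022, 0.698, 0.021]
force: [0.0, -1.1, -1.7]
opening: 0.0179
```

```bash
python3 go.py 0.519 0.155 0.047 3.5; python3 - <<'E'
from h import *
t=bot.camera('scene');cv2.imwrite('pics/s3.png',t);a=cv2.resize(t[170:300,290:400],None,fx=4,fy=4,interpolation=2)
t=bot.camera('top');cv2.imwrite('pics/t3.png',t);b=cv2.resize(t[170:300,190:280],None,fx=4,fy=4,interpolation=2)
cv2.imwrite('pics/c3.png',np.hstack([a,b]))
E
```

```text
t 5.92 pos [0.527  0.1557 0.0476] psi 3.41 xaxis [ 2.390e-02 -6.000e-04 -9.997e-01] open 0.0179 F [ 0.  -1.1 -1.7]
need cm tool [ 0.04 -0.02 -0.8 ] spin -0.09
```

View pics/c3.png

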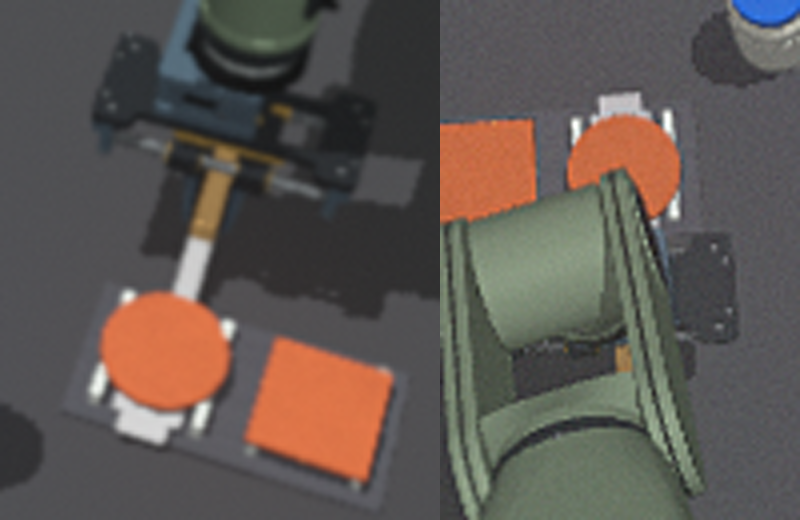

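>>> {"name": "send_rows", "arguments": {
  "motion": [
    {"linear": [0, 0, -0.8], "spin": 0, "fingers": 255},
    {"linear": [0, 0, 0], "spin": 0, "fingers": 255},
    {"linear": [0, 0, 0], "spin": 0, "fingers": 255}
  ]
}}

```text
time_s: 6.27
eef_pos: [0.5142, 0.1546, 0.0469]
eef_rot: [0.713, -0.022, 0.7, 0.02]
force: [0.3, 0.7, -1.2]
opening: 0.0175
```

```bash
python3 go.py 0.519 0.155 0.047 3.5
```

```text
t 6.27 pos [0.5142 0.1546 0.0469] psi 3.44 xaxis [ 0.019  -0.0018 -0.9998] open 0.0175 F [ 0.3  0.7 -1.2]
need cm tool [-0.    0.01  0.48] spin -0.06
```

>>> {"name": "send_rows", "arguments": {
  "motion": [
    {"linear": [0, 0, 0.3], "spin": 0, "fingers": 255},
    {"linear": [-0.1, 0, 0], "spin": 0, "fingers": 255},
    {"linear": [-0.15, 0, 0], "spin": 0, "fingers": 255},
    {"linear": [-0.15, 0, 0], "spin": 0, "fingers": 255},
    {"linear": [-0.15, 0, 0], "spin": 0, "fingers": 255},
    {"linear": [-0.15, 0, 0], "spin": 0, "fingers": 255},
    {"linear": [-0.15, 0, 0], "spin": 0, "fingers": 255},
    {"linear": [-0.15, 0, 0], "spin": 0, "fingers": 255},
    {"linear": [-0.15, 0, 0], "spin": 0, "fingers": 255},
    {"linear": [-0.15, 0, 0], "spin": 0, "fingers": 255}
  ]
}}

```text
time_s: 7.1
eef_pos: [0.515, 0.1546, 0.061]
eef_rot: [0.713, -0.022, 0.701, 0.02]
force: [-1.0, 0.9, -2.8]
opening: 0.0176
```

```bash
python3 go.py 0.519 0.155 0.076 3.5
```

```text
t 7.10 pos [0.515  0.1546 0.061 ] psi 3.47 xaxis [ 0.0164 -0.0024 -0.9999] open 0.0176 F [-1.   0.9 -2.8]
need cm tool [-1.49  0.01  0.42] spin -0.03
```

>>> {"name": "send_rows", "arguments": {
  "motion": [
    {"linear": [-0.2, 0, 0], "spin": 0, "fingers": 255},
    {"linear": [-0.3, 0, 0], "spin": 0, "fingers": 255},
    {"linear": [-0.4, 0, 0], "spin": 0, "fingers": 255},
    {"linear": [-0.3, 0, 0], "spin": 0, "fingers": 255},
    {"linear": [-0.15, 0, 0], "spin": 0, "fingers": 255},
    {"linear": [0, 0, 0], "spin": 0, "fingers": 255}
  ]
}}

```text
time_s: 7.6
eef_pos: [0.5148, 0.1547, 0.0763]
eef_rot: [0.713, -0.022, 0.701, 0.02]
force: [0.1, 0.5, -2.0]
opening: 0.0178
```

```bash
python3 go.py 0.519 0.155 0.076 3.5; python3 - <<'E'
from h import *
t=bot.camera('scene');cv2.imwrite('pics/s4.png',t);a=cv2.resize(t[170:300,290:400],None,fx=4,fy=4,interpolation=2)
t=bot.camera('top');cv2.imwrite('pics/t4.png',t);b=cv2.resize(t[170:300,190:280],None,fx=4,fy=4,interpolation=2)
cv2.imwrite('pics/c4.png',np.hstack([a,b]))
E
```

```text
t 7.60 pos [0.5148 0.1547 0.0763] psi 3.47 xaxis [ 0.0166 -0.0023 -0.9999] open 0.0178 F [ 0.1  0.5 -2. ]
need cm tool [0.04 0.01 0.42] spin -0.03
```

View pics/c4.png

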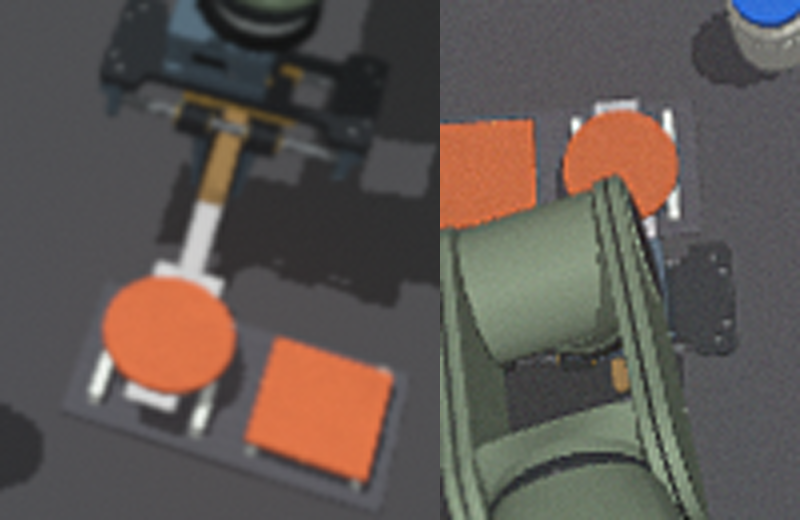

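The plate is lifted. In the scene crop the disc centre is at (169,333), with the blade showing on both sides of it. I'll measure the droop and the disc offset.

```bash
python3 - <<'E'
from bl import *
S=lambda x,y:('scene',((x+.5)/4-.5+290,(y+.5)/4-.5+170))
T=lambda x,y:('top',((x+.5)/4-.5+190,(y+.5)/4-.5+170))
blade([(T(155,104),(180,17,3)),(T(197,101),(180,-17,3)),(S(129,386),(180,-17,3)),(S(177,407),(180,17,3)),(S(155,263),(70,-24,3)),(S(222,282),(70,24,3))],0,[.51,.154,.06,0,.03])
im=cv2.imread('pics/s4.png');h=cv2.cvtColor(im,cv2.COLOR_BGR2HSV); m=((h[...,0]<15)&(h[...,1]>130)&(h[...,2]>80)).astype('uint8')
n,l,st,c=cv2.connectedComponentsWithStats(m)
for i in range(1,n):
    if st[i,4]>300: print(st[i],c[i],[pw('scene',c[i],z).round(4).tolist() for z in(.042,.047)])
im=cv2.imread('pics/t4.png');h=cv2.cvtColor(im,cv2.COLOR_BGR2HSV); m=((h[...,0]<15)&(h[...,1]>130)&(h[...,2]>80)).astype('uint8')
ys,xs=np.where(m[190:232,215:265]);k=None
mm=np.zeros_like(m);mm[190:232,222:262]=m[190:232,222:262]
cs=max(cv2.findContours(mm,0,cv2.CHAIN_APPROX_NONE)[0],key=len)[:,0,:].astype(float)
cs=cs[cs[:,1]<211]
A=np.c_[cs,np.ones(len(cs))];s=np.linalg.lstsq(A,-(cs**2).sum(1),rcond=None)[0];c=-s[:2]/2
print('top circ',c,np.sqrt(c@c-s[2]),pw('top',c,.05))
E
```

```text
x,y,yawdeg,pitchdeg,z: [0.5106 0.1524] [4.4  7.05] 0.0269 sd [0.0008 0.0014 0.0096 0.0243 0.0029]
res [[-0.5, 0.3], [-0.2, -0.1], [-0.6, 0.7], [-0.2, -0.9], [0.3, 0.1], [-0.1, -0.0]]
blade pt [0.6339 0.1619 0.0452] tip [0.6887 0.1661 0.049 ]
[   0  203   66   99 3448] [ 23.31438515 264.11513921] [[1.0128, -0.6212, 0.042], [1.0135, -0.6167, 0.047]]
[316 239  33  29 740] [331.83648649 253.40810811] [[0.6352, 0.1625, 0.042], [0.638, 0.1628, 0.047]]
[351 255  37  35 878] [369.50569476 272.01025057] [[0.6492, 0.2741, 0.042], [0.6519, 0.2739, 0.047]]
top circ [234.84876269 211.06374447] 13.43423489296131 [0.63771573 0.16044926 0.05      ]
```

>>> {"name": "send_rows", "arguments": {
  "motion": [
    {"linear": [-0.01, 0, -0.3], "spin": 0, "fingers": 255},
    {"linear": [-0.02, 0, -0.6], "spin": 0, "fingers": 255},
    {"linear": [-0.02, 0, -0.9], "spin": 0, "fingers": 255},
    {"linear": [-0.02, 0, -1.2], "spin": 0, "fingers": 255},
    {"linear": [-0.02, 0, -1.3], "spin": 0, "fingers": 255},
    {"linear": [-0.02, -0.3, -1.3], "spin": 0, "fingers": 255},
    {"linear": [-0.02, -0.6, -1.3], "spin": 0, "fingers": 255},
    {"linear": [-0.02, -0.9, -1.2], "spin": 0.2, "fingers": 255},
    {"linear": [-0.02, -1.2, -1], "spin": 0.2, "fingers": 255},
    {"linear": [-0.02, -1.5, -0.7], "spin": 0.2, "fingers": 255}
  ]
}}

```text
time_s: 8.53
eef_pos: [0.4081, 0.1034, 0.0749]
eef_rot: [0.711, -0.02, 0.703, 0.018]
force: [-0.4, -0.1, -2.5]
opening: 0.0175
```

```bash
python3 go.py 0.3777 -0.2500 0.078 1.65
```

```text
t 8.53 pos [0.4081 0.1034 0.0749] psi 3.05 xaxis [ 0.011  -0.0026 -0.9999] open 0.0175 F [-0.4 -0.1 -2.5]
need cm tool [ -0.25 -35.13  -4.91] spin 1.4
```

>>> {"name": "send_rows", "arguments": {
  "motion": [
    {"linear": [-0.02, -1.8, -0.5], "spin": 0.2, "fingers": 255},
    {"linear": [-0.02, -2.0, -0.4], "spin": 0.2, "fingers": 255},
    {"linear": [-0.02, -2.2, -0.4], "spin": 0.2, "fingers": 255},
    {"linear": [-0.02, -2.2, -0.3], "spin": 0.2, "fingers": 255},
    {"linear": [-0.02, -2.2, -0.3], "spin": 0.1, "fingers": 255},
    {"linear": [-0.02, -2.2, -0.3], "spin": 0.1, "fingers": 255},
    {"linear": [-0.02, -2.2, -0.2], "spin": 0.1, "fingers": 255},
    {"linear": [-0.02, -2.2, -0.2], "spin": 0, "fingers": 255},
    {"linear": [-0.02, -2.2, -0.2], "spin": 0, "fingers": 255},
    {"linear": [-0.02, -2.2, -0.2], "spin": 0, "fingers": 255}
  ]
}}

```text
time_s: 9.37
eef_pos: [0.3716, -0.1177, 0.0772]
eef_rot: [0.709, -0.015, 0.705, 0.013]
force: [0.8, -0.6, -2.8]
opening: 0.0176
```

```bash
python3 go.py 0.3777 -0.2500 0.078 1.65
```

```text
t 9.37 pos [ 0.3716 -0.1177  0.0772] psi 2.31 xaxis [ 0.0047 -0.0022 -1.    ] open 0.0176 F [ 0.8 -0.6 -2.8]
need cm tool [ -0.05 -13.24   0.08] spin 0.66
```

>>> {"name": "send_rows", "arguments": {
  "motion": [
    {"linear": [-0.01, -2.0, 0], "spin": 0.1, "fingers": 255},
    {"linear": [-0.01, -2.0, 0], "spin": 0.1, "fingers": 255},
    {"linear": [0, -1.8, 0], "spin": 0.1, "fingers": 255},
    {"linear": [0, -1.6, 0], "spin": 0.1, "fingers": 255},
    {"linear": [0, -1.4, 0], "spin": 0.1, "fingers": 255},
    {"linear": [0, -1.1, 0], "spin": 0, "fingers": 255},
    {"linear": [0, -0.9, 0], "spin": 0, "fingers": 255},
    {"linear": [0, -0.6, 0], "spin": 0, "fingers": 255},
    {"linear": [0, -0.3, 0], "spin": 0, "fingers": 255},
    {"linear": [0, 0, 0], "spin": 0, "fingers": 255}
  ]
}}

```text
time_s: 10.2
eef_pos: [0.3679, -0.24, 0.0777]
eef_rot: [0.708, -0.01, 0.706, 0.009]
force: [1.2, -0.8, -3.1]
opening: 0.018
```

```bash
python3 go.py 0.4977 -0.2466 0.078 1.65;python3 - <<'E'
from h import *
t=bot.camera('scene');cv2.imwrite('pics/s5.png',t);a=cv2.resize(t[120:270,160:280],None,fx=3.5,fy=3.5,interpolation=2)
t=bot.camera('top');cv2.imwrite('pics/t5.png',t);b=cv2.resize(t[165:315,310:410],None,fx=3.5,fy=3.5,interpolation=2)
cv2.imwrite('pics/c5.png',np.hstack([a,b]))
E
```

```text
t 10.20 pos [ 0.3679 -0.24    0.0777] psi 1.56 xaxis [ 0.002  -0.0018 -1.    ] open 0.0180 F [ 1.2 -0.8 -3.1]
need cm tool [ 0.   -1.01 12.96] spin -0.09
```

View pics/c5.png

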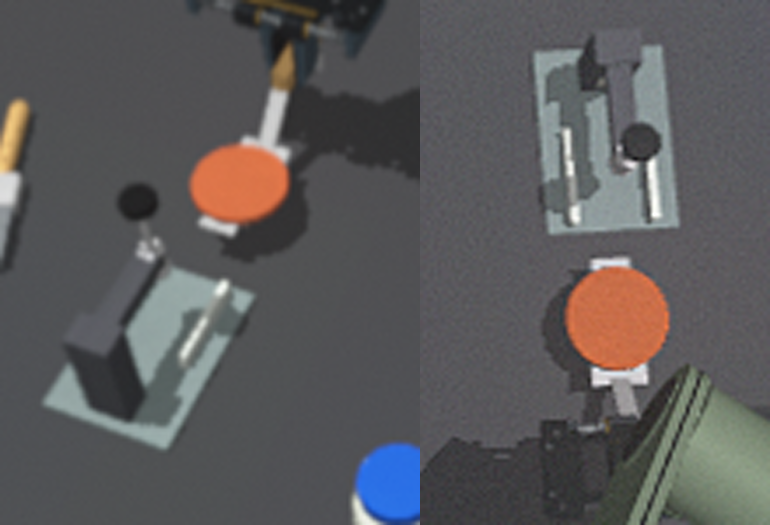

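The disc is still on the blade. It is at (240,183) in the scene crop and (617,318) in the top crop, short of the gauge. I'll measure where it sits.

```bash
cat > disc.py <<'E'
from h import *
from scipy.optimize import least_squares
def disc(f,x0=0.6,y0=-.2):
    px={}
    for n in('scene','top'):
        im=cv2.imread(f'pics/{n[0]}{f}.png');h=cv2.cvtColor(im,cv2.COLOR_BGR2HSV); m=((h[...,0]<15)&(h[...,1]>130)&(h[...,2]>80)).astype('uint8')
        k,l,st,c=cv2.connectedComponentsWithStats(m)
        for i in range(1,k):
            if st[i,4]>300:
                P=pw(n,c[i],.047)
                if .3<P[0]<.8 and P[1]<0.0: px[n]=c[i]+[.4,.3] if 0 else c[i]; print(n,c[i].round(2),st[i,4],P.round(4))
    if len(px)==2:
        print('tri',least_squares(lambda p:np.r_[proj('scene',p)-px['scene'],proj('top',p)-px['top']],[.5,-.2,.05]).x.round(4))
if __name__=='__main__':
    import sys;disc(sys.argv[1])
E
python3 disc.py 5
```

```text
scene [228.08 172.24] 486 [ 0.4905 -0.236   0.047 ]
top [549.88 179.07] 793 [ 0.7131 -0.8503  0.047 ]
top [365.8  255.54] 671 [ 0.4893 -0.237   0.047 ]
tri [ 0.4893 -0.2371  0.0452]
```

```bash
python3 - <<'E'
from h import *
g=(.6220,-.2430,.0288);c,s=np.cos(g[2]),np.sin(g[2])
W=lambda X,Y,Z:[g[0]+c*X/1e3-s*Y/1e3,g[1]+s*X/1e3+c*Y/1e3,Z/1e3]
out=[]
for n,(x0,y0,x1,y1) in(('scene',(165,180,245,255)),('top',(335,170,395,240))):
    im=cv2.imread(f'pics/{n[0]}5.png');k=6 if n=='top' else 5.6
    a=cv2.resize(im[y0:y1,x0:x1],None,fx=k,fy=k,interpolation=2)
    def P(p): q=proj(n,p);return tuple(np.round(((q-[x0,y0]+.5)*k-.5)*8).astype(int).tolist())
    def poly(pts,col,cl=True): cv2.polylines(a,[np.array([P(W(*p)) for p in pts],np.int32)],cl,col,1,cv2.LINE_AA,3)
    poly([(120,60,5),(120,-60,5),(-50,-60,5),(-50,60,5)],(0,255,255))
    for q in(1,-1): poly([(43,33*q,22),(43,40*q,22),(-43,40*q,22),(-43,33*q,22)],(0,0,255))
    t=np.linspace(0,2*np.pi,40)
    poly([(16*np.cos(u),16*np.sin(u),172) for u in t],(255,255,0)); poly([(110,20,110),(110,-20,110),(80,-20,110),(80,20,110)],(0,255,0))
    a=cv2.copyMakeBorder(a,0,max(0,430-a.shape[0]),0,0,0);out.append(a[:430])
cv2.imwrite('pics/ov5.png',np.hstack(out));print(np.hstack(out).shape)
E
```

```text
(430, 808, 3)
```

View pics/ov5.png

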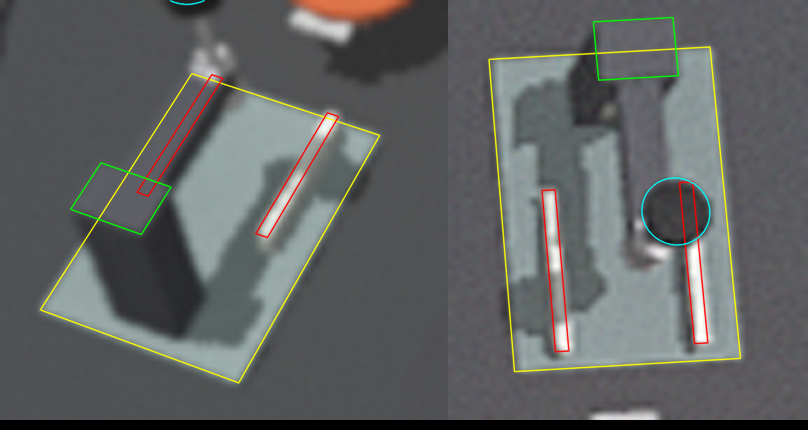

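>>> {"name": "send_rows", "arguments": {
  "motion": [
    {"linear": [0, -0.3, 0.3], "spin": 0, "fingers": 255},
    {"linear": [0, -0.3, 0.6], "spin": 0, "fingers": 255},
    {"linear": [0, -0.2, 0.9], "spin": -0.1, "fingers": 255},
    {"linear": [0, -0.1, 1.2], "spin": 0, "fingers": 255},
    {"linear": [0, 0, 1.4], "spin": 0, "fingers": 255},
    {"linear": [0, 0, 1.4], "spin": 0, "fingers": 255},
    {"linear": [0, 0, 1.4], "spin": 0, "fingers": 255},
    {"linear": [0, 0, 1.2], "spin": 0, "fingers": 255},
    {"linear": [0, 0, 1.0], "spin": 0, "fingers": 255},
    {"linear": [0, 0, 0.8], "spin": 0, "fingers": 255}
  ]
}}

```text
time_s: 11.13
eef_pos: [0.482, -0.2434, 0.0772]
eef_rot: [0.708, -0.012, 0.706, 0.011]
force: [0.2, -0.2, -2.2]
opening: 0.0179
```

```bash
python3 go.py 0.4999 -0.2464 0.078 1.65
```

```text
t 11.13 pos [ 0.482  -0.2434  0.0772] psi 1.87 xaxis [ 3.5e-03 -7.0e-04 -1.0e+00] open 0.0179 F [ 0.2 -0.2 -2.2]
need cm tool [-0.07 -0.36  1.78] spin 0.22
```

>>> {"name": "send_rows", "arguments": {
  "motion": [
    {"linear": [0, -0.15, 0.6], "spin": 0.1, "fingers": 255},
    {"linear": [0, -0.15, 0.4], "spin": 0.1, "fingers": 255},
    {"linear": [0, -0.05, 0.2], "spin": 0, "fingers": 255},
    {"linear": [0, 0, 0], "spin": 0, "fingers": 255},
    {"linear": [0, 0, 0], "spin": 0, "fingers": 255}
  ]
}}

```text
time_s: 11.55
eef_pos: [0.4974, -0.2465, 0.0765]
eef_rot: [0.708, -0.011, 0.706, 0.011]
force: [0.3, -0.6, -2.2]
opening: 0.0179
```

```bash
python3 go.py 0.4999 -0.2464 0.078 1.65;python3 - <<'E'
from h import *
t=bot.camera('scene');cv2.imwrite('pics/s6.png',t);a=cv2.resize(t[160:270,160:260],None,fx=4.5,fy=4.5,interpolation=2)
t=bot.camera('top');cv2.imwrite('pics/t6.png',t);b=cv2.resize(t[165:275,325:400],None,fx=4.5,fy=4.5,interpolation=2)
cv2.imwrite('pics/c6.png',np.hstack([a,b]))
E
python3 disc.py 6
```

```text
t 11.55 pos [ 0.4974 -0.2465  0.0765] psi 1.74 xaxis [ 3.e-03 -5.e-04 -1.e+00] open 0.0179 F [ 0.3 -0.6 -2.2]
need cm tool [-0.15 -0.    0.25] spin 0.09
scene [210.01 203.58] 353 [ 0.6214 -0.2289  0.047 ]
top [549.64 179.06] 825 [ 0.7132 -0.8494  0.047 ]
top [363.68 215.59] 442 [ 0.6125 -0.2376  0.047 ]
tri [ 0.6138 -0.238   0.0327]
```

View pics/c6.png

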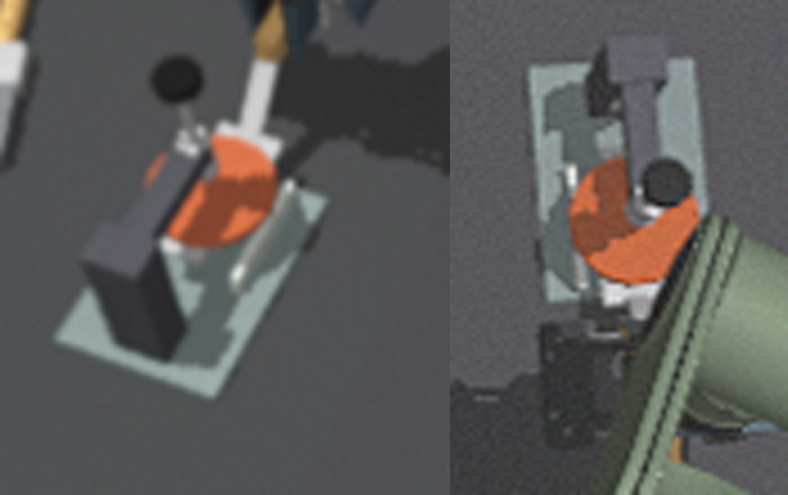

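>>> {"name": "send_rows", "arguments": {
  "motion": [
    {"linear": [0.1, 0, 0.2], "spin": 0, "fingers": 255},
    {"linear": [0.2, 0, 0.05], "spin": 0, "fingers": 255},
    {"linear": [0.3, 0, 0], "spin": 0, "fingers": 255},
    {"linear": [0.3, 0, 0], "spin": 0, "fingers": 255},
    {"linear": [0.2, 0, 0], "spin": 0, "fingers": 255},
    {"linear": [0.1, 0, 0], "spin": 0, "fingers": 255},
    {"linear": [0, 0, 0], "spin": 0, "fingers": 255}
  ]
}}

```text
time_s: 12.23
eef_pos: [0.4982, -0.2463, 0.0634]
eef_rot: [0.708, -0.01, 0.706, 0.01]
force: [0.5, -0.1, -3.1]
opening: 0.018
```

```bash
python3 go.py 0.4999 -0.2464 0.049 1.65
```

```text
t 12.23 pos [ 0.4982 -0.2463  0.0634] psi 1.66 xaxis [ 0.002  0.    -1.   ] open 0.0180 F [ 0.5 -0.1 -3.1]
need cm tool [ 1.44 -0.01  0.17] spin 0.01
```

>>> {"name": "send_rows", "arguments": {
  "motion": [
    {"linear": [0.05, 0, 0.15], "spin": 0, "fingers": 255},
    {"linear": [0.1, 0, 0.05], "spin": 0, "fingers": 255},
    {"linear": [0.12, 0, 0], "spin": 0, "fingers": 255},
    {"linear": [0.12, 0, 0], "spin": 0, "fingers": 255},
    {"linear": [0.12, 0, 0], "spin": 0, "fingers": 255},
    {"linear": [0.12, 0, 0], "spin": 0, "fingers": 255},
    {"linear": [0.12, 0, 0], "spin": 0, "fingers": 255},
    {"linear": [0.12, 0, 0], "spin": 0, "fingers": 255},
    {"linear": [0.12, 0, 0], "spin": 0, "fingers": 255},
    {"linear": [0.12, 0, 0], "spin": 0, "fingers": 255}
  ]
}}

```text
time_s: 13.07
eef_pos: [0.5014, -0.2467, 0.0519]
eef_rot: [0.709, -0.011, 0.706, 0.01]
force: [0.0, -0.3, -1.1]
opening: 0.0178
```

```bash
python3 go.py 0.4999 -0.2464 0.049 1.65
```

```text
t 13.07 pos [ 0.5014 -0.2467  0.0519] psi 1.66 xaxis [ 0.0042 -0.001  -1.    ] open 0.0178 F [ 0.  -0.3 -1.1]
need cm tool [ 0.29  0.03 -0.15] spin 0.01
```

>>> {"name": "send_rows", "arguments": {
  "motion": [
    {"linear": [0.12, 0, 0], "spin": 0, "fingers": 255},
    {"linear": [0.1, 0, 0], "spin": 0, "fingers": 255},
    {"linear": [0.0, 0, 0], "spin": 0, "fingers": 255},
    {"linear": [0, 0, 0], "spin": 0, "fingers": 255}
  ]
}}

```text
time_s: 13.4
eef_pos: [0.5017, -0.2468, 0.0495]
eef_rot: [0.709, -0.011, 0.705, 0.01]
force: [-0.4, 1.4, -2.2]
opening: 0.0179
```

```bash
python3 go.py 0.4999 -0.2464 0.049 1.65;python3 - <<'E'
from h import *
g=(.6220,-.2430,.0288);c,s=np.cos(g[2]),np.sin(g[2])
out=[]
for n,(x0,y0,x1,y1) in(('scene',(165,170,265,255)),('top',(325,170,395,255))):
    im=bot.camera(n);cv2.imwrite(f'pics/{n[0]}7.png',im);k=4.6
    a=cv2.resize(im[y0:y1,x0:x1],None,fx=k,fy=k,interpolation=2);b=a.copy()
    t=np.linspace(0,2*np.pi,60)
    pts=[((proj(n,[g[0]+.045*np.cos(u),g[1]+.045*np.sin(u),.030])-[x0,y0]+.5)*k-.5)*8 for u in t]
    cv2.polylines(b,[np.round(pts).astype(np.int32)],True,(255,255,0),1,cv2.LINE_AA,3)
    out.append(b)
cv2.imwrite('pics/c7.png',np.hstack(out));print(np.hstack(out).shape)
E
```

```text
t 13.40 pos [ 0.5017 -0.2468  0.0495] psi 1.65 xaxis [ 0.0047 -0.0012 -1.    ] open 0.0179 F [-0.4  1.4 -2.2]
need cm tool [ 0.04  0.04 -0.18] spin 0.0
(391, 782, 3)
```

View pics/c7.png

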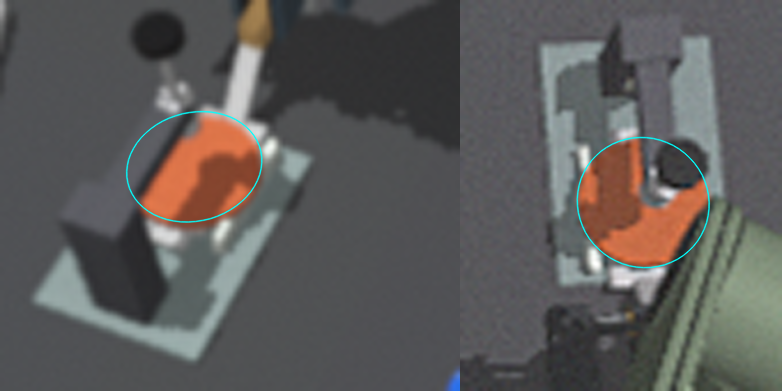

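The plate sits centred in the gauge: the projected 90 mm circle matches the disc in both views. Next I withdraw the blade.

>>> {"name": "send_rows", "arguments": {
  "motion": [
    {"linear": [0, 0, -0.5], "spin": 0, "fingers": 255},
    {"linear": [0, 0, -0.9], "spin": 0, "fingers": 255},
    {"linear": [0, 0, -1.3], "spin": 0, "fingers": 255},
    {"linear": [0, 0, -1.5], "spin": 0, "fingers": 255},
    {"linear": [0, 0, -1.5], "spin": 0, "fingers": 255},
    {"linear": [0, 0, -1.5], "spin": 0, "fingers": 255}
  ]
}}

```text
time_s: 14.0
eef_pos: [0.4272, -0.249, 0.0492]
eef_rot: [0.71, -0.012, 0.705, 0.01]
force: [-0.7, -0.9, -1.4]
opening: 0.0178
```

```bash
python3 go.py 0.35 -0.25 0.05 1.65
```

```text
t 14.00 pos [ 0.4272 -0.249   0.0492] psi 1.80 xaxis [ 0.0071 -0.0025 -1.    ] open 0.0178 F [-0.7 -0.9 -1.4]
need cm tool [-0.13  0.14 -7.71] spin 0.15
```

>>> {"name": "send_rows", "arguments": {
  "motion": [
    {"linear": [0, 0, -1.6], "spin": 0, "fingers": 255},
    {"linear": [-0.05, 0, -1.8], "spin": 0, "fingers": 255},
    {"linear": [-0.1, 0, -1.6], "spin": 0, "fingers": 255},
    {"linear": [-0.3, 0, -1.2], "spin": 0, "fingers": 255},
    {"linear": [-0.6, 0.5, -0.6], "spin": 0, "fingers": 255},
    {"linear": [-0.6, 1.2, 0], "spin": 0, "fingers": 255},
    {"linear": [-0.4, 1.8, 0.5], "spin": 1.5, "fingers": 255},
    {"linear": [0, 2, 0.8], "spin": 1.8, "fingers": 255},
    {"linear": [0, 2, 1.0], "spin": 1.8, "fingers": 255},
    {"linear": [0, 2, 1.0], "spin": 1.8, "fingers": 255}
  ]
}}

```text
time_s: 14.83
eef_pos: [0.3831, -0.1519, 0.0741]
eef_rot: [0.709, 0.036, 0.703, -0.038]
force: [1.0, -0.8, -2.1]
opening: 0.0178
```

```bash
python3 go.py 0.45 -0.044 0.06 -10.3;python3 - <<'E'
from h import *
g=(.6220,-.2430,.0288)
out=[]
for n,(x0,y0,x1,y1) in(('scene',(165,140,265,255)),('top',(325,170,395,285))):
    im=bot.camera(n);cv2.imwrite(f'pics/{n[0]}8.png',im);k=4.6
    a=cv2.resize(im[y0:y1,x0:x1],None,fx=k,fy=k,interpolation=2);b=a.copy()
    t=np.linspace(0,2*np.pi,60)
    pts=[((proj(n,[g[0]+.045*np.cos(u),g[1]+.045*np.sin(u),.030])-[x0,y0]+.5)*k-.5)*8 for u in t]
    cv2.polylines(b,[np.round(pts).astype(np.int32)],True,(255,255,0),1,cv2.LINE_AA,3)
    out.append(b)
cv2.imwrite('pics/c8.png',np.hstack(out))
E
```

```text
t 14.83 pos [ 0.3831 -0.1519  0.0741] psi -6.03 xaxis [ 0.0086 -0.0027 -1.    ] open 0.0178 F [ 1.  -0.8 -2.1]
need cm tool [ 1.44 11.44  5.5 ] spin 4.27
```

View pics/c8.png

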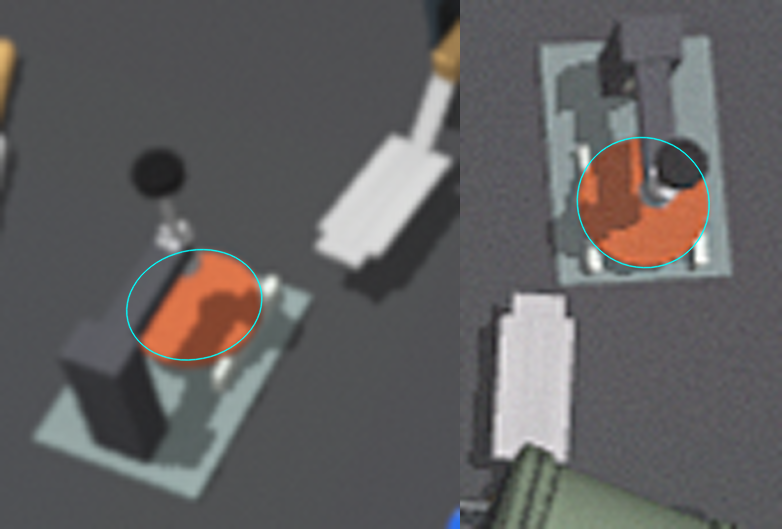

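The plate lies centred on the ribs and the blade is clear. Now I take the spatula back.

>>> {"name": "send_rows", "arguments": {
  "motion": [
    {"linear": [0, 2, 1], "spin": 1.2, "fingers": 255},
    {"linear": [0, 2, 1], "spin": 1.2, "fingers": 255},
    {"linear": [0.2, 2, 1], "spin": 1, "fingers": 255},
    {"linear": [0.2, 1.8, 0.9], "spin": 0.7, "fingers": 255},
    {"linear": [0.3, 1.2, 0.7], "spin": 0.2, "fingers": 255},
    {"linear": [0.2, 0.8, 0.3], "spin": 0, "fingers": 255},
    {"linear": [0.2, 0.4, 0], "spin": 0, "fingers": 255},
    {"linear": [0, 0, 0], "spin": 0, "fingers": 255}
  ]
}}

```text
time_s: 15.6
eef_pos: [0.452, -0.0495, 0.0673]
eef_rot: [0.711, 0.059, 0.698, -0.061]
force: [0.3, 0.1, -2.2]
opening: 0.0174
```

```bash
python3 go.py 0.45 -0.044 0.037 -10.3
```

```text
t 15.60 pos [ 0.452  -0.0495  0.0673] psi -9.80 xaxis [ 0.0172 -0.0041 -0.9998] open 0.0174 F [ 0.3  0.1 -2.2]
need cm tool [ 3.02  0.51 -0.34] spin 0.5
```

>>> {"name": "send_rows", "arguments": {
  "motion": [
    {"linear": [0.4, 0, 0], "spin": 0, "fingers": 255},
    {"linear": [0.6, 0, 0], "spin": 0, "fingers": 255},
    {"linear": [0.6, 0, 0], "spin": 0, "fingers": 255},
    {"linear": [0.5, 0, 0], "spin": 0, "fingers": 255},
    {"linear": [0.3, 0, 0], "spin": 0, "fingers": 255},
    {"linear": [0.15, 0, 0], "spin": 0, "fingers": 255},
    {"linear": [0.1, 0, 0], "spin": 0, "fingers": 255}
  ]
}}

```text
time_s: 16.18
eef_pos: [0.4497, -0.0521, 0.038]
eef_rot: [0.71, 0.06, 0.699, -0.063]
force: [0.2, 0.0, -2.5]
opening: 0.0178
```

```bash
python3 go.py 0.45 -0.044 0.037 -10.3
```

```text
t 16.18 pos [ 0.4497 -0.0521  0.038 ] psi -9.97 xaxis [ 0.0145 -0.0048 -0.9999] open 0.0178 F [ 0.2  0.  -2.5]
need cm tool [ 0.09  0.81 -0.11] spin 0.33
```

>>> {"name": "send_rows", "arguments": {
  "motion": [
    {"linear": [0.1, 0, 0], "spin": 0, "fingers": 255},
    {"linear": [0.1, 0, 0], "spin": 0, "fingers": 255},
    {"linear": [0.05, 0, 0], "spin": 0, "fingers": 255}
  ]
}}

```text
time_s: 16.43
eef_pos: [0.4499, -0.0525, 0.036]
eef_rot: [0.71, 0.06, 0.699, -0.063]
force: [-1.2, 0.5, 4.8]
opening: 0.0179
```

```bash
python3 go.py 0.45 -0.044 0.037 -10.3
```

```text
t 16.43 pos [ 0.4499 -0.0525  0.036 ] psi -10.01 xaxis [ 0.0144 -0.0047 -0.9999] open 0.0179 F [-1.2  0.5  4.8]
need cm tool [-0.11  0.83 -0.14] spin 0.29
```

Contact is at 4.8 N. Releasing.

>>> {"name": "send_rows", "arguments": {
  "motion": [
    {"linear": [0, 0, 0], "spin": 0, "fingers": 100},
    {"linear": [0, 0, 0], "spin": 0, "fingers": 100},
    {"linear": [0, 0, 0], "spin": 0, "fingers": 100},
    {"linear": [0, 0, 0], "spin": 0, "fingers": 100},
    {"linear": [-0.3, 0, 0], "spin": 0, "fingers": 100},
    {"linear": [-1.5, 0, 0], "spin": 0, "fingers": 100},
    {"linear": [-3, 0, 0], "spin": 0, "fingers": 100},
    {"linear": [-4, 0, 0], "spin": 0, "fingers": 100},
    {"linear": [-4, 0, 0], "spin": 0, "fingers": 180},
    {"linear": [-3, 0, 0], "spin": 0, "fingers": 255}
  ]
}}

```text
time_s: 17.27
eef_pos: [0.4437, -0.051, 0.1953]
eef_rot: [0.705, 0.061, 0.704, -0.063]
force: [0.6, -0.4, 0.1]
opening: 0.0447
```

```bash
python3 go.py 0.622 -0.243 0.24;python3 - <<'E'
from h import *
im=bot.camera('scene');cv2.imwrite('pics/s9.png',im);crop(im,160,120,360,270,4,'pics/c9.png')
E
```

```text
t 17.27 pos [ 0.4437 -0.051   0.1953] psi -9.99 xaxis [ 2.0e-04 -2.8e-03 -1.0e+00] open 0.0447 F [ 0.6 -0.4  0.1]
need cm tool [ -4.41 -15.83  20.9 ] spin None
```

View pics/c9.png

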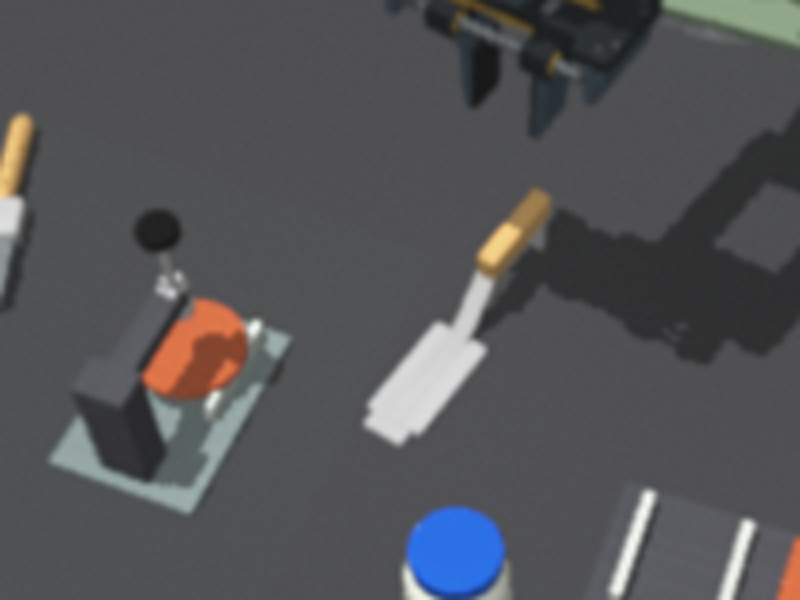

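The spatula lies flat on the bench and the disc stays on the gauge. Next I shut the fingers and go over the knob.

>>> {"name": "send_rows", "arguments": {
  "motion": [
    {"linear": [-2, 0, 0], "spin": 0, "fingers": 255},
    {"linear": [-1, -1.2, 1.6], "spin": 0, "fingers": 255},
    {"linear": [0, -2, 2.7], "spin": 0, "fingers": 255},
    {"linear": [0, -2.2, 2.9], "spin": 0, "fingers": 255},
    {"linear": [0, -2.2, 2.9], "spin": 0, "fingers": 255},
    {"linear": [0, -2.2, 2.9], "spin": 0, "fingers": 255},
    {"linear": [0, -2.2, 2.9], "spin": 0, "fingers": 255},
    {"linear": [0, -1.5, 2], "spin": 0, "fingers": 255},
    {"linear": [0, -0.8, 1], "spin": 0, "fingers": 255},
    {"linear": [0, 0, 0], "spin": 0, "fingers": 255}
  ]
}}

```text
time_s: 18.15
eef_pos: [0.6155, -0.2323, 0.2409]
eef_rot: [0.713, 0.059, 0.696, -0.062]
force: [-0.9, 0.3, -0.6]
opening: 0.0006
```

```bash
python3 go.py 0.622 -0.243 0.185
```

```text
t 18.15 pos [ 0.6155 -0.2323  0.2409] psi -9.81 xaxis [ 0.0248 -0.0064 -0.9997] open 0.0006 F [-0.9  0.3 -0.6]
need cm tool [ 5.61 -0.93  0.68] spin None
```

>>> {"name": "send_rows", "arguments": {
  "motion": [
    {"linear": [0.8, -0.3, 0.2], "spin": 0, "fingers": 255},
    {"linear": [1.4, -0.3, 0.2], "spin": 0, "fingers": 255},
    {"linear": [1.6, -0.2, 0.1], "spin": 0, "fingers": 255},
    {"linear": [1.0, 0, 0], "spin": 0, "fingers": 255},
    {"linear": [0.4, 0, 0], "spin": 0, "fingers": 255},
    {"linear": [0, 0, 0], "spin": 0, "fingers": 255}
  ]
}}

```text
time_s: 18.65
eef_pos: [0.617, -0.2382, 0.1845]
eef_rot: [0.712, 0.059, 0.697, -0.061]
force: [-0.6, -0.1, 0.5]
opening: 0.0003
```

```bash
python3 go.py 0.622 -0.243 0.174;python3 - <<'E'
from h import *
out=[]
for n,(x0,y0,x1,y1) in(('scene',(160,120,260,260)),('top',(325,150,425,290))):
    im=bot.camera(n);cv2.imwrite(f'pics/{n[0]}10.png',im);out.append(cv2.resize(im[y0:y1,x0:x1],None,fx=4,fy=4,interpolation=2))
cv2.imwrite('pics/c10.png',np.hstack(out))
E
```

```text
t 18.65 pos [ 0.617  -0.2382  0.1845] psi -9.73 xaxis [ 0.0208 -0.0036 -0.9998] open 0.0003 F [-0.6 -0.1  0.5]
need cm tool [ 1.06 -0.39  0.55] spin None
```

View pics/c10.png

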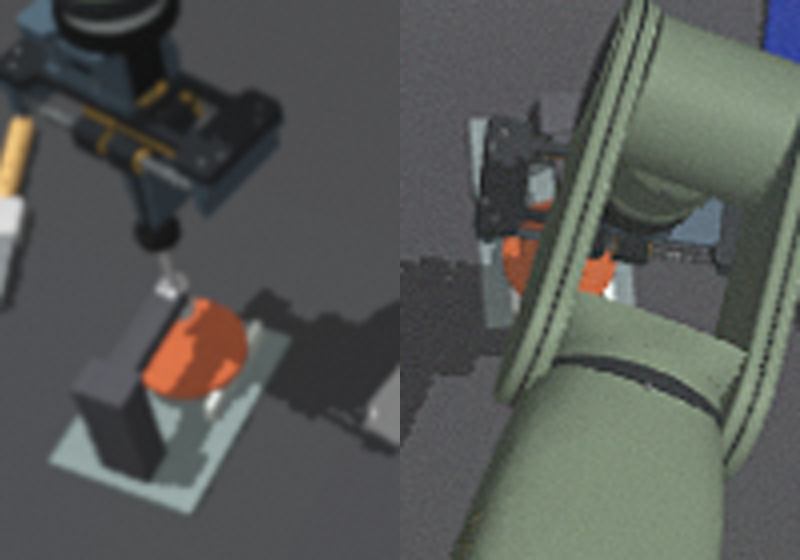

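The shut fingertips are right above the knob (scene crop 157,232). I correct 4–5 mm laterally and start pressing.

>>> {"name": "send_rows", "arguments": {
  "motion": [
    {"linear": [0.1, -0.3, 0.4], "spin": 0, "fingers": 255},
    {"linear": [0.3, -0.1, 0.15], "spin": 0, "fingers": 255},
    {"linear": [0.4, 0, 0], "spin": 0, "fingers": 255},
    {"linear": [0.5, 0, 0], "spin": 0, "fingers": 255},
    {"linear": [0.5, 0, 0], "spin": 0, "fingers": 255},
    {"linear": [0.5, 0, 0], "spin": 0, "fingers": 255},
    {"linear": [0.5, 0, -0.02], "spin": 0, "fingers": 255},
    {"linear": [0.5, 0, -0.02], "spin": 0, "fingers": 255}
  ]
}}

```text
time_s: 19.42
eef_pos: [0.6257, -0.2444, 0.1557]
eef_rot: [0.716, 0.058, 0.693, -0.062]
force: [0.8, -0.7, 2.0]
opening: 0.0008
```

```bash
python3 go.py 0.622 -0.243 0.123
```

```text
t 19.42 pos [ 0.6257 -0.2444  0.1557] psi -9.68 xaxis [ 0.0317 -0.008  -0.9995] open 0.0008 F [ 0.8 -0.7  2. ]
need cm tool [ 3.25  0.08 -0.5 ] spin None
```

>>> {"name": "send_rows", "arguments": {
  "motion": [
    {"linear": [0.4, 0, -0.03], "spin": 0, "fingers": 255},
    {"linear": [0.45, 0, -0.03], "spin": 0, "fingers": 255},
    {"linear": [0.45, 0, -0.03], "spin": 0, "fingers": 255},
    {"linear": [0.4, 0, -0.03], "spin": 0, "fingers": 255},
    {"linear": [0.35, 0, -0.02], "spin": 0, "fingers": 255},
    {"linear": [0.25, 0, -0.02], "spin": 0, "fingers": 255},
    {"linear": [0.15, 0, -0.01], "spin": 0, "fingers": 255}
  ]
}}

```text
time_s: 20.0
eef_pos: [0.6256, -0.2444, 0.129]
eef_rot: [0.717, 0.058, 0.692, -0.062]
force: [0.9, 0.9, 4.1]
opening: 0.0005
```

```bash
python3 go.py 0.622 -0.243 0.123
```

```text
t 20.00 pos [ 0.6256 -0.2444  0.129 ] psi -9.69 xaxis [ 0.0343 -0.0086 -0.9994] open 0.0005 F [0.9 0.9 4.1]
need cm tool [ 0.59  0.08 -0.4 ] spin None
```

>>> {"name": "send_rows", "arguments": {
  "motion": [
    {"linear": [0.12, 0, 0], "spin": 0, "fingers": 255},
    {"linear": [0.12, 0, 0], "spin": 0, "fingers": 255},
    {"linear": [0.12, 0, 0], "spin": 0, "fingers": 255},
    {"linear": [0.12, 0, 0], "spin": 0, "fingers": 255},
    {"linear": [0.1, 0, 0], "spin": 0, "fingers": 255},
    {"linear": [0.0, 0, 0], "spin": 0, "fingers": 255}
  ]
}}

```text
time_s: 20.5
eef_pos: [0.6258, -0.2444, 0.125]
eef_rot: [0.717, 0.058, 0.692, -0.062]
force: [-1.9, 1.3, 5.5]
opening: 0.0006
```

```bash
python3 go.py 0.622 -0.243 0.122
```

```text
t 20.50 pos [ 0.6258 -0.2444  0.125 ] psi -9.69 xaxis [ 0.0353 -0.0091 -0.9993] open 0.0006 F [-1.9  1.3  5.5]
need cm tool [ 0.29  0.08 -0.41] spin None
```

>>> {"name": "send_rows", "arguments": {
  "motion": [
    {"linear": [0.12, 0, 0], "spin": 0, "fingers": 255},
    {"linear": [0.12, 0, 0], "spin": 0, "fingers": 255},
    {"linear": [0, 0, 0], "spin": 0, "fingers": 255},
    {"linear": [0, 0, 0], "spin": 0, "fingers": 255},
    {"linear": [0, 0, 0], "spin": 0, "fingers": 255},
    {"linear": [0, 0, 0], "spin": 0, "fingers": 255},
    {"linear": [0, 0, 0], "spin": 0, "fingers": 255},
    {"linear": [0, 0, 0], "spin": 0, "fingers": 255}
  ]
}}

```text
time_s: 21.17
eef_pos: [0.6258, -0.2444, 0.1275]
eef_rot: [0.718, 0.057, 0.691, -0.062]
force: [-1.7, 1.2, 5.1]
opening: 0.0005
```

```bash
python3 go.py 0.622 -0.243 0.122; python3 - <<'E'
from h import *
im=bot.camera('scene');cv2.imwrite('pics/s11.png',im);crop(im,160,120,280,260,4,'pics/c11.png')
E
```

```text
t 21.17 pos [ 0.6258 -0.2444  0.1275] psi -9.68 xaxis [ 0.0381 -0.0103 -0.9992] open 0.0005 F [-1.7  1.2  5.1]
need cm tool [ 0.53  0.08 -0.42] spin None
```

View pics/c11.png

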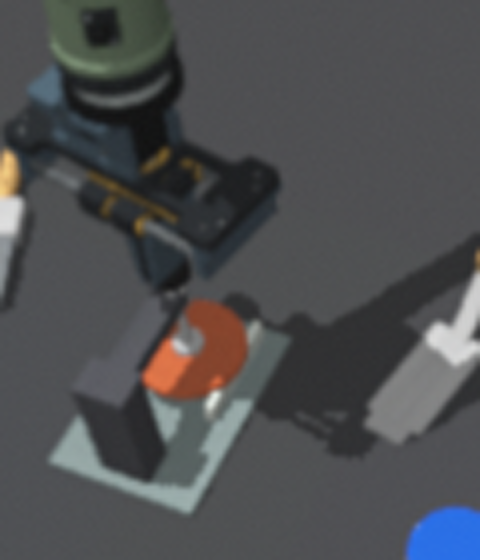

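The foot is on the plate in the picture, at (187,342), but the press creeps up during zero rows. I press a little deeper and counter the creep for a steady hold.

>>> {"name": "send_rows", "arguments": {
  "motion": [
    {"linear": [0.2, 0, 0], "spin": 0, "fingers": 255},
    {"linear": [0.2, 0, 0], "spin": 0, "fingers": 255},
    {"linear": [0.2, 0, 0], "spin": 0, "fingers": 255},
    {"linear": [0.15, 0, 0], "spin": 0, "fingers": 255},
    {"linear": [0.05, 0, 0], "spin": 0, "fingers": 255},
    {"linear": [0.05, 0, 0], "spin": 0, "fingers": 255}
  ]
}}

```text
time_s: 21.72
eef_pos: [0.6258, -0.2444, 0.1225]
eef_rot: [0.719, 0.057, 0.69, -0.062]
force: [-1.2, 0.7, 5.0]
opening: 0.0003
```

```bash
python3 go.py 0.622 -0.243 0.122
```

```text
t 21.72 pos [ 0.6258 -0.2444  0.1225] psi -9.68 xaxis [ 0.0397 -0.0111 -0.9991] open 0.0003 F [-1.2  0.7  5. ]
need cm tool [ 0.03  0.08 -0.4 ] spin None
```

>>> {"name": "send_rows", "arguments": {
  "motion": [
    {"linear": [0.05, 0, 0], "spin": 0, "fingers": 255},
    {"linear": [0.05, 0, 0], "spin": 0, "fingers": 255},
    {"linear": [0.05, 0, 0], "spin": 0, "fingers": 255},
    {"linear": [0.05, 0, 0], "spin": 0, "fingers": 255},
    {"linear": [0.05, 0, 0], "spin": 0, "fingers": 255},
    {"linear": [0.05, 0, 0], "spin": 0, "fingers": 255},
    {"linear": [0.05, 0, 0], "spin": 0, "fingers": 255},
    {"linear": [0.05, 0, 0], "spin": 0, "fingers": 255},
    {"linear": [0.05, 0, 0], "spin": 0, "fingers": 255},
    {"linear": [0.05, 0, 0], "spin": 0, "fingers": 255}
  ]
}}

```text
time_s: 22.55
eef_pos: [0.6258, -0.2445, 0.1242]
eef_rot: [0.72, 0.056, 0.689, -0.063]
force: [-0.6, 0.7, 6.1]
opening: 0.0006
```

```bash
python3 go.py 0.622 -0.243 0.122
```

```text
t 22.55 pos [ 0.6258 -0.2445  0.1242] psi -9.67 xaxis [ 0.0434 -0.0127 -0.999 ] open 0.0006 F [-0.6  0.7  6.1]
need cm tool [ 0.2   0.08 -0.41] spin None
```

The hold lasted over 1 s at about 5–6 N. Releasing upward.

>>> {"name": "send_rows", "arguments": {
  "motion": [
    {"linear": [-0.3, 0, 0], "spin": 0, "fingers": 255},
    {"linear": [-0.5, 0, 0], "spin": 0, "fingers": 255},
    {"linear": [-0.7, 0, 0], "spin": 0, "fingers": 255},
    {"linear": [-0.8, 0, 0], "spin": 0, "fingers": 255},
    {"linear": [-0.8, 0, 0], "spin": 0, "fingers": 255},
    {"linear": [-0.8, 0, 0], "spin": 0, "fingers": 255},
    {"linear": [-1, 0, 0], "spin": 0, "fingers": 255},
    {"linear": [-1.5, 0, 0], "spin": 0, "fingers": 255},
    {"linear": [-2, 0, 0], "spin": 0, "fingers": 255},
    {"linear": [-2, 0, 0], "spin": 0, "fingers": 255}
  ]
}}

```text
time_s: 23.38
eef_pos: [0.6185, -0.2423, 0.2305]
eef_rot: [0.717, 0.057, 0.692, -0.062]
force: [0.2, -0.2, -0.5]
opening: 0.0005
```

>>> {"name": "send_rows", "arguments": {
  "motion": [
    {"linear": [-2.5, 0, 0], "spin": 0, "fingers": 255},
    {"linear": [-2, 0.5, -2], "spin": 0, "fingers": 255},
    {"linear": [-1, 1, -3], "spin": 0, "fingers": 255},
    {"linear": [0, 1.5, -3.5], "spin": 0, "fingers": 255},
    {"linear": [0, 1.5, -3.5], "spin": 0, "fingers": 255},
    {"linear": [0, 1, -3], "spin": 0, "fingers": 255},
    {"linear": [0, 1, -2], "spin": 0, "fingers": 255},
    {"linear": [0, 0, -1], "spin": 0, "fingers": 255},
    {"linear": [0, 0, 0], "spin": 0, "fingers": 255},
    {"linear": [0, 0, 0], "spin": 0, "fingers": 255}
  ]
}}

```text
time_s: 24.22
eef_pos: [0.4393, -0.1441, 0.2865]
eef_rot: [0.716, 0.057, 0.693, -0.063]
force: [1.0, -0.1, 0.0]
opening: 0.0006
```

```bash
python3 go.py 0.622 -0.243 0.25;python3 - <<'E'
from h import *
g=(.6220,-.2430,.0288)
out=[]
for n,(x0,y0,x1,y1) in(('scene',(150,140,300,280)),('top',(280,170,400,310))):
    im=bot.camera(n);cv2.imwrite(f'pics/{n[0]}12.png',im);k=2.9
    b=cv2.resize(im[y0:y1,x0:x1],None,fx=k,fy=k,interpolation=2)
    t=np.linspace(0,2*np.pi,60)
    pts=[((proj(n,[g[0]+.045*np.cos(u),g[1]+.045*np.sin(u),.030])-[x0,y0]+.5)*k-.5)*8 for u in t]
    cv2.polylines(b,[np.round(pts).astype(np.int32)],True,(255,255,0),1,cv2.LINE_AA,3)
    out.append(b)
cv2.imwrite('pics/c12.png',np.hstack(out))
E
```

```text
t 24.22 pos [ 0.4393 -0.1441  0.2865] psi -9.72 xaxis [ 0.0315 -0.011  -0.9994] open 0.0006 F [ 1.  -0.1  0. ]
need cm tool [ 4.33 -6.64 19.54] spin None
```

View pics/c12.png

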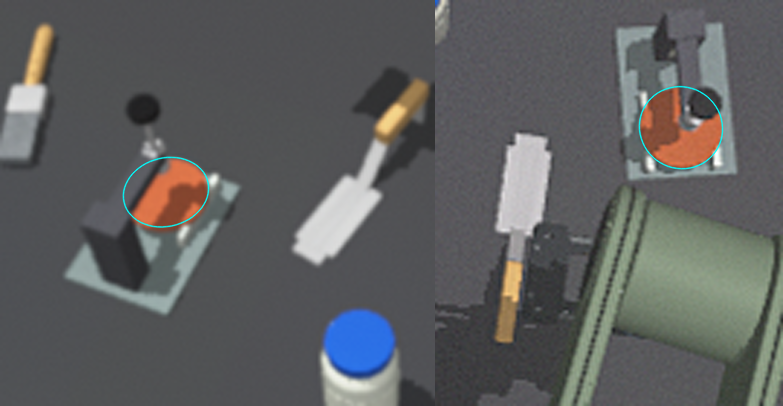

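View pics/s12.png

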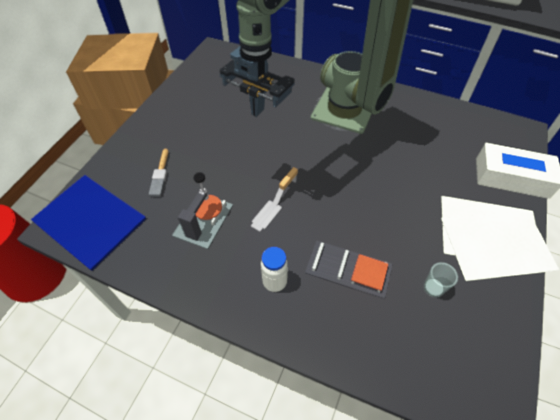

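```bash
python3 -c "
from rig import bot
print(bot.sense()['qvel'].__repr__()[:120]);print(bot.finish_job())"
```

```text
array([-0.00075478,  0.01665042, -0.00566707,  0.00250161, -0.00588405,
        0.00200607])
the job is handed in; nothing more can be done
None
```

The round plate was lifted from bay_b on the spatula, carried to the gauge and set on its two ribs. I then drew the blade out and laid the spatula flat on the bench, within about a centimetre of where it started. After that I pressed the knob down with shut fingertips and released it. The job was handed in at about 24 s of the 72 s allowed, and no verdict was reported.

**Last checks**
- In the final pictures the disc lies centred under the foot, within about 1–2 mm of the fitted gauge centre. The top view matches; the scene view shows it slightly towards +x, about the size of the disagreement between the two cameras.
- The spatula lies flat, the knob is back up, and the robot is clear of everything.
- The square plate, jar, beaker and brush look untouched.

**Irregularities**
- **Press:** the hold was not perfectly steady. The fingers crept up a few millimetres partway through, almost to where the foot would lift, so I pressed again and held for more than a second at about 5–6 N. In all, the foot was on or almost on the plate for about 2 s.
- **Tilt:** the tool tilted by up to about 2.5° during the work, mostly while pressing. By the robot's own readings, the blade stayed within about 0.7° of level while carrying the plate.
- **Blade-angle check that disagreed:** one camera fit of the lifted blade gave a 7° pitch. I discounted it because few of the blade's corners were visible and it had a large uncertainty, and the disc's measured height showed no droop.

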